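# Change over the bench punch

### The job

Put the bench punch through its changeover: throw the selector lever into the yellow notch first, and while it stands there sweep all the brass slugs off the punch bed into the blue chip tray with the scraper block (never touch the sharp slugs with the fingers), lay the scraper upright and square back on the middle of its orange rest, and slide every die cartridge fully home, nose first, into the magazine bay under the tag of its colour. Then throw the lever into the green notch, and leave the other things on the bench alone.

Things in the scene. Friction and masses are not known exactly. Their poses are not given: they have to be found in the camera images.
- selector: Fixed grey selector gearbox, top 40 mm up; origin on the bench under the lever's vertical pivot. Housing: 105 mm to -x, 40 mm to +x, 90 mm to either side. On top, 90 mm from the pivot, four round notch markers 0.5 to 0.6 rad apart: yellow, green, two plain grey; which is where varies. The lever swings 1 rad to either side of -x and stays where left.
- lever_knob (a point): Middle of the lever's black knob with a red band: an upright cylinder 24 mm across, from 50 to 94 mm above the bench, 110 mm from the pivot; this point is 75 mm up. Its x axis points from knob to pivot.
- lever_pointer (a point): Point on the steel lever arm (10 mm wide), 90 mm from the pivot and 48 mm above the bench, that must stand over the chosen notch marker (centre over centre within 7 mm counts as in the notch).
- notch_yellow: Yellow round notch marker (service notch), 24 mm across, flat, 90 mm from the pivot; origin at its underside, 40 mm up. The lever passes above it.
- notch_green: Green round notch marker (run notch), same form as the yellow one.
- bed: Fixed punch bed: flat dark plate, top 30 mm up, x -90 to +104 mm, y +-70 mm between blue lips 12 mm high on both sides and the far (+x) end. Open at the -x edge, where a blue chip tray adjoins, x -90 to -165 mm: inside 71 (x) by 144 mm (y), floor 4 mm, outer wall 18 mm, side walls 24 mm above the bench. Origin on the bench.
- rest: Orange rest plate for the scraper, fixed flat on the bench, 130 (x) by 56 (y) by 3 mm; origin at centre of its underside.
- scraper: Loose scraper block: aluminium block 90 (x) by 36 (y) by 24 mm high, with a wooden grip fin on its top, 60 (x) by 16 (y) mm, from 24 to 66 mm above its underside. Origin at centre of the underside. 0.2 to 0.33 kg.
- magazine: Fixed green die magazine, three bays at y -54, 0, 54 mm, mouths facing -x. Floor plate 5 mm thick, x -85 to +61 mm. Bay: 44 mm wide, 24 mm high inside, mouth at x -25 mm (flared steel guides to x -43 mm, 23 mm above the bench), back wall at x +35 mm. Roof top 35 mm up. Origin on the bench. The coloured tag over a bay tells which die belongs there.
- slug0: Loose brass punched slug (chip), disc 22 mm across, 7 mm thick, on the punch bed; origin at centre of its underside. May be absent.
- slug1: Loose brass punched slug (chip), disc 22 mm across, 7 mm thick, on the punch bed; origin at centre of its underside. May be absent.
- slug2: Loose brass punched slug (chip), disc 22 mm across, 7 mm thick, on the punch bed; origin at centre of its underside. May be absent.
- slug3: Loose brass punched slug (chip), disc 22 mm across, 7 mm thick, on the punch bed; origin at centre of its underside. May be absent.
- slug4: Loose brass punched slug (chip), disc 22 mm across, 7 mm thick, on the punch bed; origin at centre of its underside. May be absent.
- tag_red: Red tag, 36 mm square, 4 mm thick, fixed on the magazine's roof centred over its bay (its y is the bay's middle line). Origin at its underside. Which bay varies.
- die_red: Loose die cartridge with red fin: metal body 90 (x) by 40 (y) by 20 mm high; upright grip fin 28 (x) by 14 (y) mm, centred at x -31 mm, 20 to 62 mm above the underside. Nose (+x) goes in first. Origin at centre of underside; fully home it is at magazine x -10 mm, fin outside. Heavy end at the fin (centre of mass x -23 mm). About 0.2 kg. May be absent.
- tag_blue: Blue tag, 36 mm square, 4 mm thick, fixed on the magazine's roof centred over its bay (its y is the bay's middle line). Origin at its underside. Which bay varies.
- die_blue: Loose die cartridge with blue fin: metal body 90 (x) by 40 (y) by 20 mm high; upright grip fin 28 (x) by 14 (y) mm, centred at x -31 mm, 20 to 62 mm above the underside. Nose (+x) goes in first. Origin at centre of underside; fully home it is at magazine x -10 mm, fin outside. Heavy end at the fin (centre of mass x -23 mm). About 0.2 kg. May be absent.
- tag_white: White tag, 36 mm square, 4 mm thick, fixed on the magazine's roof centred over its bay (its y is the bay's middle line). Origin at its underside. Which bay varies.
- die_white: Loose die cartridge with white fin: metal body 90 (x) by 40 (y) by 20 mm high; upright grip fin 28 (x) by 14 (y) mm, centred at x -31 mm, 20 to 62 mm above the underside. Nose (+x) goes in first. Origin at centre of underside; fully home it is at magazine x -10 mm, fin outside. Heavy end at the fin (centre of mass x -23 mm). About 0.2 kg. May be absent.
- bush: Copper bush (short tube), 36 mm across, 25 mm high, standing: bystander, leave alone. Origin at its underside.
- screwdriver: Blue-handled screwdriver lying on the bench: bystander, leave alone. Origin at its underside.
- tin: Small tin, 48 mm across, 50 mm high: bystander, leave alone. Origin at its underside.

How it is judged:
By the outcome, as a careful person would: the job done as asked, in the order asked, and still so for the second after the job is handed in, with the robot touching nothing.
Of slug0, slug1, slug2, slug3, slug4 only 3 to 5 are there at a start; the rules pass over those that are not, and their reading is None.
Of die_red, die_blue, die_white only 2 to 3 are there at a start; the rules pass over those that are not, and their reading is None.
At some moment in a run one of die_red, die_blue, die_white, scraper may be knocked a few centimetres aside while the robot is not near it.
It also fails if it takes over 210 s, if anything falls off the work surface, if the arm or the gripper's body presses on something with over 40 N, if the wrist force passes 120 N, or if a joint passes its speed limit or range.

### The arm

A 6-joint arm with a two-finger parallel gripper is mounted at the origin on the work surface. World frame = base frame: x ahead of the robot, y to its left, z up, the work surface at z = 0. Lengths are in m, angles in degrees, forces in N, time in s.
With the tool pointing down it reaches from about 0.3 to 1 m from the base axis. Payload 5.1 kg.
Tool frame: the origin (TCP) lies midway between the tips of the shut fingers; the grasp point (between the pads) lies 19 mm behind it; z points along the fingers, y is the line along which they close (so a half turn about z gives the same grasp; the last joint's range is limited). The gripper opens to 95 mm and grips with 3 to 60 N. Pads are 20 mm wide; open, the fingers measure 119 mm over their backs; the gripper's body (75 mm by 180 mm) begins 59 mm behind the grasp point.
Start: joints at [70.038, 7.093, 94.555, -0, 78.352, -4.733], TCP at [0.171, 0.627, 0.215] pointing down, gripper open.
Joint ranges: [-149.61, 149.61], [-58.7, 133.49], [1.44, 155.28], [-77.14, 257.14], [18.33, 153.61], [-166.67, 166.67]. Speed limits (degrees/s): [147.25, 147.25, 180, 180, 180, 180].

### API

Orientations are given as a 3x3 rotation matrix whose columns are the frame's x, y, z axes.
In Python, from workcell import robot, eyes gives the robot as it stands.
- The arm moves only by the shell command python3 -m jog 'ROWS' [FORCE]. ROWS is JSON, one flat list of numbers, 5 for each row, row after row: the shift along the world's x, y, z each as a share of 60 cm, from -1 to 1, then the turn about the world's z as a share of 90 degrees, from -1 to 1, then the closure, from 0 (fully open) to 1 (shut). A call has 1 to 5 rows; each row is the pose to reach, as a shift and turn from the pose commanded when the call began; what a row does not reach only later rows make up. A row lasts 1/12 s, in which the tool goes at most 41.7 mm and 7.16 degrees, less where a joint would pass 70% of its speed; a pose out of reach is approached as far as the arm can. A call with a number of a shift or a turn outside -1 to 1 is refused whole. A call with a gripper value outside its range is refused whole. The fingers move at their own pace and stop on an object; FORCE is the grip in N (left out, the last holds). Time passes only in rows, so rows that repeat a pose let the fingers close. It gives the time, the measured TCP pose, the force, the opening and the grip force at its end, in the units of the state.
- robot.get_obs(): the state, without advancing time (a new reading comes with each control period).
- eyes.capture(name): name is "scene" or "top" or "wrist"; returns a dict with "color" (480x640x3 uint8, blue, green, red), "fx", "fy", "cx", "cy" (pixels), "eye" and "rotation" of the camera in the world. Camera axes: x right, y down, z forward; pixel columns grow to the right and rows downward; lengths in m; the calibration is good to about 2 mm. The wrist camera is an equidistant fisheye: a pixel r from the principal point sees the ray r / f radians off the axis. A picture is of the moment at which its call begins. There is no depth.
- robot.close_job(): hands the job in; it is judged then, once.
The state is a dict: "clock": time; "joint_positions": joint angles; "joint_vel": joint speeds; "effort": joint torques, N m; "tool_pos": TCP position; "orientation": TCP orientation; "contact_force": force on the tool from outside, world axes, zero at the start; "ft_torque": the same for the moment, N m; "opening": opening from 0.0 (shut) to 1.0 (fully open); "finger_force": force on a finger pad.
Only numpy, scipy, OpenCV 4.12 (cv2) and the standard library are available. Lean on these libraries where they do the work, as an engineer would, in place of code of your own. Each camera call takes 0.05 s, during which the arm holds its last target. There are 200 camera calls.

## Working session

There is one attempt and no reset: what is moved stays moved. The work goes in short steps, Python scripts to look and compute and a shell command to move; the robot and the scene stay as the last step left them, time stands still between calls to the robot, and variables do not carry over. Pictures are saved under pics/ and viewed, at most 14 in all, crops included, and the job is handed in when it is done.

```bash
ls; mkdir -p pics; python3 - <<'E'
from workcell import robot, eyes
import cv2,json,numpy as np
print(robot.get_obs())
for n in ["scene","top"]:
    c=eyes.capture(n); cv2.imwrite(f"pics/{n}0.png",c["color"]); print(n,{k:(np.round(v,4).tolist() if k!="color" else 0) for k,v in c.items()})
E
```

```text
pics
{'clock': 0.0, 'joint_positions': array([ 7.00384960e+01,  7.13400243e+00,  9.46325670e+01, -2.26089653e-03,
        7.83500228e+01, -4.73174808e+00]), 'joint_vel': array([ 0.07176947, -0.04302246,  0.06926993, -0.00084336,  0.00747228,
       -0.00764684]), 'effort': array([-3.19686682e-03, -4.17599738e+01, -3.59928453e+01,  7.71550974e-02,
        4.92432236e-02, -1.85828335e-04]), 'tool_pos': array([0.1705637 , 0.62657409, 0.21339694]), 'orientation': array([[-9.64882260e-01,  2.62681918e-01, -6.58372240e-04],
       [ 2.62682711e-01,  9.64880347e-01, -1.92585716e-03],
       [ 1.29362582e-04, -2.03116842e-03, -9.99997929e-01]]), 'contact_force': array([ 0.25318617,  0.00785161, -0.14150522]), 'ft_torque': array([ 0.00365798, -0.01283532,  0.0042536 ]), 'finger_force': 0.0, 'opening': 1.0025211374890253}
scene {'color': 0, 'fx': 603.5547, 'fy': 603.5547, 'cx': 327.6292, 'cy': 237.6452, 'eye': [1.5802, -0.1616, 0.8985], 'rotation': [[0.137, 0.626, -0.7677], [0.9906, -0.0815, 0.1103], [0.0065, -0.7755, -0.6313]]}
top {'color': 0, 'fx': 608.4371, 'fy': 608.4371, 'cx': 328.2022, 'cy': 239.7369, 'eye': [0.4313, -0.0231, 1.2902], 'rotation': [[-0.0263, -0.9854, 0.1684], [-0.9995, 0.023, -0.0211], [0.0169, -0.1689, -0.9855]]}
```

View pics/top0.png

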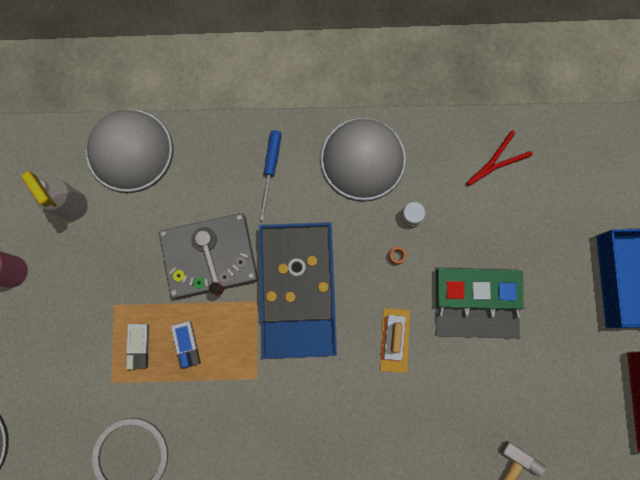

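View pics/scene0.png

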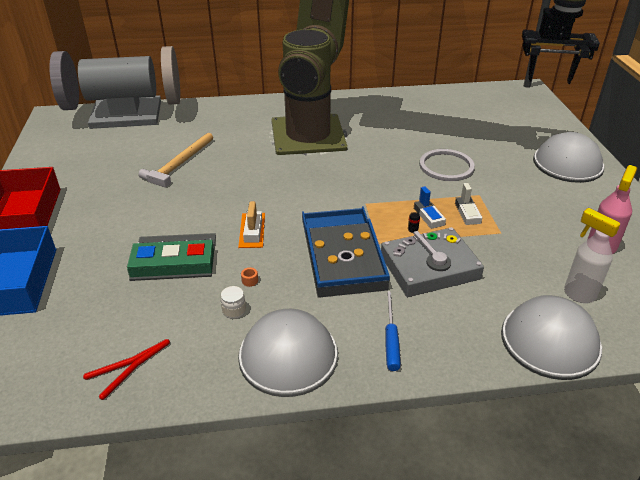

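The top view shows up=+x and left=+y. The selector is at (208,255), with the knob at (216,288), yellow notch at (179,275) and green at (199,282). The bed at (297,270) holds 5 slugs. Scraper (396,340), magazine (480,290) with tags red/white/blue from left to right, and only the white die (137,345) and blue die (185,343) are present. Next, zoom in to measure.

```bash
cat > h.py <<'E'
import numpy as np, cv2
from scipy.optimize import least_squares
from workcell import robot, eyes
def snap(n,f=None):
    c=eyes.capture(n)
    if f: cv2.imwrite(f"pics/{f}.png",c["color"]); np.save(f"pics/{f}.npy",{k:v for k,v in c.items()},allow_pickle=True)
    return c
def load(f): return np.load(f"pics/{f}.npy",allow_pickle=True).item()
def ray(c,p,fish=False):
    v=np.array([(p[0]-c["cx"])/c["fx"],(p[1]-c["cy"])/c["fy"]])
    if fish:
        r=np.linalg.norm(v)+1e-12; d=np.array([*(v/r*np.sin(r)),np.cos(r)])
    else: d=np.array([*v,1.])
    d=np.array(c["rotation"])@d; return d/np.linalg.norm(d)
def onz(c,p,z,fish=False):
    d=ray(c,p,fish); e=np.array(c["eye"]); return e+d*(z-e[2])/d[2]
def tri(obs):  # list of (c,p,fish)
    A=0;b=0
    for c,p,f in obs:
        d=ray(c,p,f); M=np.eye(3)-np.outer(d,d); A=A+M; b=b+M@np.array(c["eye"])
    return np.linalg.solve(A,b)
def proj(c,X,fish=False):
    q=np.array(c["rotation"]).T@(np.asarray(X,float)-c["eye"])
    if fish:
        s=np.hypot(q[0],q[1]); t=np.arctan2(s,q[2]); v=q[:2]/s*t
    else: v=q[:2]/q[2]
    return np.array([c["cx"]+c["fx"]*v[0],c["cy"]+c["fy"]*v[1]])
def crop(f,x0,y0,w,h,s,out):
    im=cv2.imread(f"pics/{f}.png")[y0:y0+h,x0:x0+w]
    im=cv2.resize(im,None,fx=s,fy=s,interpolation=cv2.INTER_CUBIC)
    for i in range(0,w,20): cv2.putText(im,str(x0+i),(i*s,9),0,.32,(0,255,255),1); cv2.line(im,(i*s,10),(i*s,15),(0,255,255),1)
    for i in range(0,h,20): cv2.putText(im,str(y0+i),(0,i*s+4),0,.32,(0,255,255),1); cv2.line(im,(22,i*s),(27,i*s),(0,255,255),1)
    cv2.imwrite(f"pics/{out}.png",im)
E
python3 - <<'E'
from h import *
snap("top","top"); snap("scene","scene"); c=snap("wrist","wrist0")
print({k:np.round(v,3).tolist() for k,v in c.items() if k!="color"})
crop("top",110,205,240,185,3,"c1"); crop("top",370,230,160,150,4,"c2")
E
```

```text
{'fx': 371.648, 'fy': 371.648, 'cx': 321.901, 'cy': 239.243, 'eye': [0.105, 0.645, 0.383], 'rotation': [[0.262, 0.936, 0.237], [0.965, -0.254, -0.065], [-0.001, 0.246, -0.969]]}
```

View pics/c1.png

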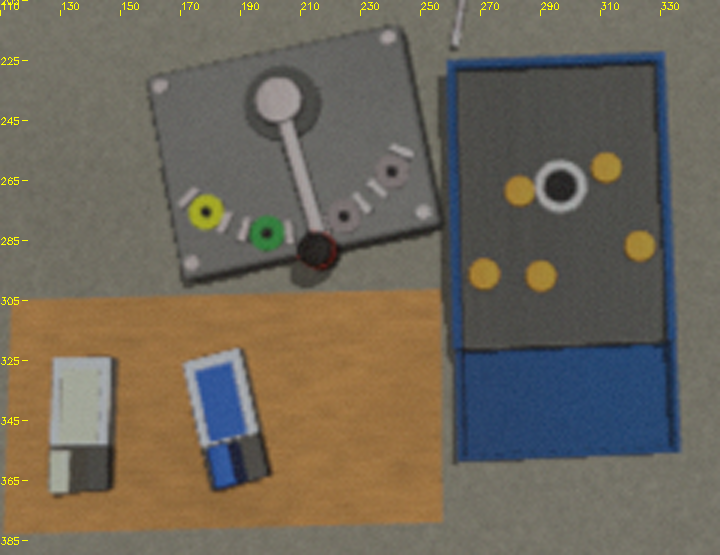

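View pics/c2.png

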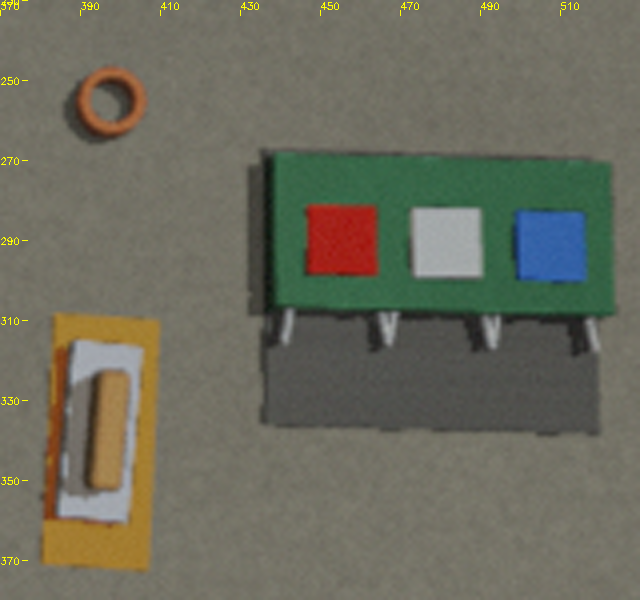

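The crops show four notches, the lever between green and grey, both dies nose-up (+x) on the wooden board, and the scraper lying along its rest. Now computing positions.

```bash
cat > m1.py <<'E'
from h import *
c=load("top"); 
P=lambda u,v,z:onz(c,(110+u/3,205+v/3),z)
Q=lambda u,v,z:onz(c,(370+u/4,230+v/4),z)
N=np.array([P(*p,.0405)[:2] for p in [(206,211),(266,233),(344,216),(391,171)]])
s=least_squares(lambda q:np.hypot(*(N-q).T)-.09,N.mean(0)+[.09,0]); piv=s.x
print("notches",N.round(4).tolist(),"piv",piv.round(4),"res",(s.fun*1e3).round(1))
print("hub rough",P(278,100,.06).round(4))
k=P(317,249,.094)[:2]; print("knob",k.round(4),"r",np.hypot(*(k-piv)))
a=lambda q:np.degrees(np.arctan2(*(piv-q)[::-1]))
print("angles dev from -x world: yel,green,g,g,knob",[round(a(q),1) for q in N],round(a(k),1))
print("yellow knob target",(piv+.11*(N[0]-piv)/np.hypot(*(N[0]-piv))).round(4),"green",(piv+.11*(N[1]-piv)/np.hypot(*(N[1]-piv))).round(4))
print("slugs",[P(*p,.037)[:2].round(4).tolist() for p in [(520,191),(606,167),(640,246),(484,273),(541,276)]])
print("bed lip outer far corners z42",P(447,60,.042).round(4),P(664,53,.042).round(4))
print("bed -x edge z30",P(461,350,.030).round(4),P(667,343,.03).round(4))
print("tray outer corners z18",P(457,463,.018).round(4),P(680,452,.018).round(4))
print("tags RWB z39",[Q(*p,.039)[:2].round(4).tolist() for p in [(342,240),(446,242),(551,246)]])
print("floor plate front z5",Q(265,424,.005)[:2].round(4),Q(598,433,.005)[:2].round(4))
print("roof z35",[Q(*p,.035)[:2].round(4).tolist() for p in [(272,152),(612,163),(613,315),(272,306)]])
R=[Q(*p,.003)[:2] for p in [(55,313),(160,320),(148,571),(42,562)]]
print("rest corners",np.round(R,4).tolist(),"mean",np.mean(R,0).round(4))
F=[Q(*p,.069)[:2] for p in [(93,369),(130,371),(121,490),(89,489)]]
print("fin",np.round(F,4).tolist(),np.mean(F,0).round(4))
B=[Q(*p,.027)[:2] for p in [(72,340),(144,348),(128,523),(58,517)]]
print("scr",np.round(B,4).tolist(),np.mean(B,0).round(4))
E
python3 m1.py
```

```text
notches [[0.5778, 0.2593], [0.5617, 0.2183], [0.5721, 0.1651], [0.6024, 0.1329]] piv [0.6514 0.2081] res [-0.3  0.3  0.2 -0.3]
hub rough [0.6504 0.2072 0.06  ]
knob [0.5448 0.1746] r 0.1117092846604406
angles dev from -x world: yel,green,g,g,knob [np.float64(-34.9), np.float64(-6.5), np.float64(28.4), np.float64(56.9)] 17.4
yellow knob target [0.5611 0.271 ] green [0.5421 0.2205]
slugs [[0.5868, 0.0446], [0.6021, -0.0151], [0.5468, -0.0373], [0.5309, 0.07], [0.5279, 0.031]]
bed lip outer far corners z42 [0.6791 0.0937 0.042 ] [ 0.6806 -0.0573  0.042 ]
bed -x edge z30 [0.4793 0.0867 0.03  ] [ 0.4804 -0.0542  0.03  ]
tray outer corners z18 [0.4033 0.0911 0.018 ] [ 0.4066 -0.0614  0.018 ]
tags RWB z39 [[0.5337, -0.3099], [0.5313, -0.3638], [0.5279, -0.4181]]
floor plate front z5 [ 0.4412 -0.2714] [ 0.432  -0.4461]
roof z35 [[0.5807, -0.2771], [0.5706, -0.4546], [0.4918, -0.4488], [0.5009, -0.2726]]
rest corners [[0.5019, -0.164], [0.4968, -0.2193], [0.3676, -0.2067], [0.3737, -0.1518]] mean [ 0.435  -0.1854]
fin [[0.47, -0.1745], [0.4686, -0.193], [0.4104, -0.1858], [0.4113, -0.17]] [ 0.4401 -0.1808]
scr [[0.4865, -0.1695], [0.4814, -0.2066], [0.393, -0.1942], [0.397, -0.1585]] [ 0.4395 -0.1822]
```

```bash
python3 -m jog '[0.208,-0.251,-0.033,0,0,0.208,-0.251,-0.033,0,0,0.208,-0.251,-0.033,0,0,0.208,-0.251,-0.033,0,0,0.208,-0.251,-0.033,0,0]' 20 
python3 -m jog '[0.208,-0.251,-0.033,0,0,0.208,-0.251,-0.033,0,0,0.208,-0.251,-0.033,0,0,0.208,-0.251,-0.033,0,0,0.208,-0.251,-0.033,0,0]'
python3 -m jog '[0.208,-0.251,-0.033,0,0,0.208,-0.251,-0.033,0,0,0.208,-0.251,-0.033,0,0,0.208,-0.251,-0.033,0,0,0.208,-0.251,-0.033,0,0]'
```

```text
clock: 0.67
tool_pos: [0.2968, 0.4741, 0.1943]
orientation: [[-0.965, 0.263, 0.0], [0.263, 0.965, -0.001], [-0.0, -0.001, -1.0]]
contact_force: [0.3, 0.5, -1.0]
opening: 1.001
finger_force: 0.0
clock: 1.08
tool_pos: [0.4217, 0.3233, 0.1748]
orientation: [[-0.965, 0.264, 0.0], [0.264, 0.965, -0.001], [-0.001, -0.0, -1.0]]
contact_force: [0.9, -0.4, -0.3]
opening: 0.999
finger_force: 0.0
clock: 1.5
tool_pos: [0.5466, 0.1726, 0.155]
orientation: [[-0.964, 0.264, 0.0], [0.264, 0.964, -0.001], [-0.0, -0.0, -1.0]]
contact_force: [-0.9, -0.2, -0.4]
opening: 1.001
finger_force: 0.0
```

```bash
python3 -c "
from h import *
snap('wrist','w1')"
python3 -m jog '[-0.003,0.003,-0.155,0,0,-0.003,0.003,-0.155,0,0,-0.003,0.003,-0.155,0,0,-0.003,0.003,-0.155,0,0]' 20
python3 -m jog '[0,0,0,0,1,0,0,0,0,1,0,0,0,0,1,0,0,0,0,1,0,0,0,0,1]' 20
python3 -m jog '[0,0,0,0,1,0,0,0,0,1,0,0,0,0,1]' 20
```

```text
clock: 1.88
tool_pos: [0.5396, 0.1765, 0.0579]
orientation: [[-0.965, 0.263, -0.009], [0.263, 0.965, -0.002], [0.008, -0.004, -1.0]]
contact_force: [-0.2, 0.0, -1.1]
opening: 0.996
finger_force: 0.0
clock: 2.3
tool_pos: [0.5445, 0.1776, 0.0641]
orientation: [[-0.965, 0.262, 0.003], [0.262, 0.965, 0.001], [-0.003, 0.001, -1.0]]
contact_force: [-0.7, 0.3, 0.0]
opening: 0.709
finger_force: 0.0
clock: 2.55
tool_pos: [0.5434, 0.1772, 0.0625]
orientation: [[-0.965, 0.263, 0.0], [0.263, 0.965, 0.0], [-0.0, 0.0, -1.0]]
contact_force: [-0.2, 0.5, 0.0]
opening: 0.496
finger_force: 0.0
```

```bash
python3 -m jog '[0,0,0,0,1,0,0,0,0,1,0,0,0,0,1,0,0,0,0,1,0,0,0,0,1]' 20
python3 -m jog '[-0.004,0.027,0,0,1,-0.006,0.055,0,0,1,-0.004,0.0825,0,0,1,0.0025,0.11,0,0,1,0.0125,0.135,0,0,1]' 20
python3 -m jog '[0.007,0.0123,0,0,1,0.0143,0.0245,0,0,1,0.0143,0.0245,0,0,1,0.0143,0.0245,0,0,1,0.0143,0.0245,0,0,1]' 20
```

```text
clock: 2.97
tool_pos: [0.5439, 0.1776, 0.0622]
orientation: [[-0.965, 0.263, 0.001], [0.263, 0.965, 0.001], [-0.001, 0.001, -1.0]]
contact_force: [1.8, 3.1, -1.8]
opening: 0.25
finger_force: 20.0
clock: 3.38
tool_pos: [0.5479, 0.2577, 0.0613]
orientation: [[-0.965, 0.263, -0.007], [0.263, 0.965, -0.003], [0.006, -0.005, -1.0]]
contact_force: [-5.8, -3.2, 2.5]
opening: 0.248
finger_force: 20.0
clock: 3.8
tool_pos: [0.5577, 0.2734, 0.0613]
orientation: [[-0.965, 0.263, -0.004], [0.263, 0.965, 0.001], [0.004, -0.0, -1.0]]
contact_force: [-3.2, 4.8, -1.0]
opening: 0.255
finger_force: 20.0
```

```bash
python3 -m jog '[0,0,0,0,0.55,0,0,0,0,0.55,0,0,0,0,0.55,0,0,0,0,0.55,0,0,0,0,0.55]' 20
python3 -m jog '[0,0,0.12,0,0.5,0,0,0.24,0,0.2,0,0,0.24,0,0.2,0,0,0.24,0,0.2,0,0,0.24,0,0.2]' 20
python3 -m jog '[-0.25,-0.08,0.1,0,0,-0.25,-0.08,0.1,0,0,-0.25,-0.08,0.1,0,0,-0.25,-0.08,0.1,0,0,-0.25,-0.08,0.1,0,0]' 20
python3 - <<'E'
from h import *
snap("top","top2"); c=snap("wrist","w2")
crop("top2",110,205,240,185,3,"c3")
print(np.array(c["eye"]).round(4))
E
```

```text
clock: 4.22
tool_pos: [0.5599, 0.2725, 0.0626]
orientation: [[-0.965, 0.263, 0.001], [0.263, 0.965, -0.0], [-0.001, 0.0, -1.0]]
contact_force: [0.2, -0.5, -0.5]
opening: 0.445
finger_force: 0.0
clock: 4.63
tool_pos: [0.563, 0.274, 0.2145]
orientation: [[-0.965, 0.263, 0.012], [0.263, 0.965, 0.004], [-0.011, 0.008, -1.0]]
contact_force: [0.4, -0.5, 0.7]
opening: 0.724
finger_force: 0.0
clock: 5.05
tool_pos: [0.4062, 0.224, 0.269]
orientation: [[-0.965, 0.262, 0.004], [0.262, 0.965, 0.002], [-0.003, 0.002, -1.0]]
contact_force: [1.3, 0.9, 1.0]
opening: 0.992
finger_force: 0.0
[0.3411 0.2418 0.437 ]
```

View pics/c3.png

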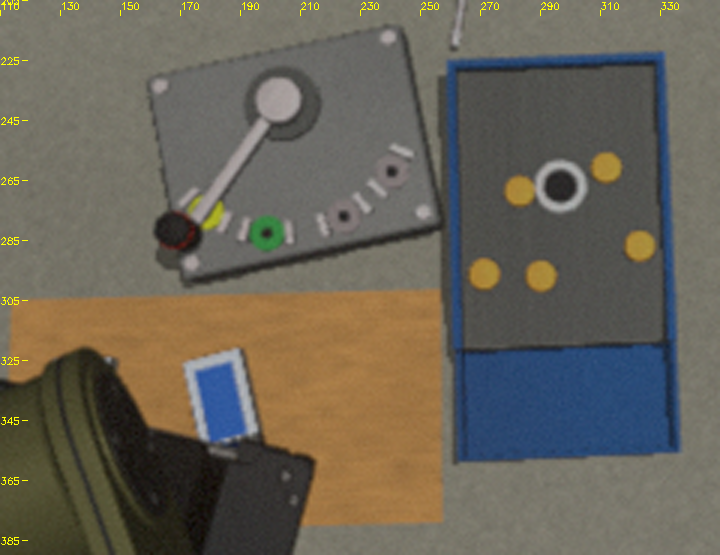

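View pics/w2.png

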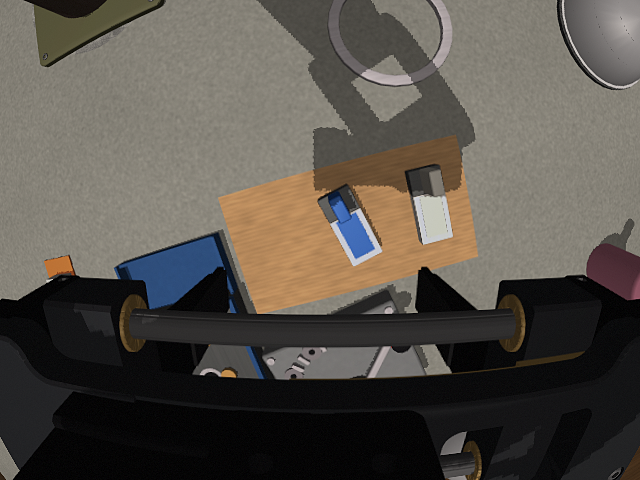

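Lever arm lies over the yellow marker (knob at crop (174,230)). The wrist view shows the dies at (350,225) blue and (430,205) white. Next I triangulate from a stacked crop.

```bash
python3 - <<'E'
from h import *
c=load("top2"); k=onz(c,(110+174/3,205+230/3),.094); d=np.array([.6514,.2081])-k[:2]; print("knob",k,np.hypot(*d),"angle",np.degrees(np.arctan2(d[1],d[0])),"want -34.9")
crop("scene",225,190,50,65,8,"a"); crop("scene",405,175,85,65,8,"b") ; crop("w2",310,155,150,120,4,"d")
a,b,d=[cv2.imread(f"pics/{q}.png") for q in "abd"]
print(a.shape,b.shape,d.shape)
a=cv2.resize(a,None,fx=.5,fy=.5); b=cv2.resize(b,None,fx=.5,fy=.5)
o=np.zeros((260+480,600,3),np.uint8); o[:260,:200]=a;o[:260,210:550]=b;o[260:,:600]=d
cv2.imwrite("pics/stack.png",o[:, :]); 
E
python3 -c "
import cv2;o=cv2.imread('pics/stack.png');print(o.shape);p=cv2.hconcat([o[260:740],cv2.copyMakeBorder(o[:260,:200],0,220,0,0,0)]);cv2.imwrite('pics/s1.png',p)"
```

```text
knob [0.55953588 0.26790712 0.094     ] 0.10961709609979406 angle -33.065694531205814 want -34.9
(520, 400, 3) (520, 680, 3) (480, 600, 3)
(740, 600, 3)
```

View pics/s1.png

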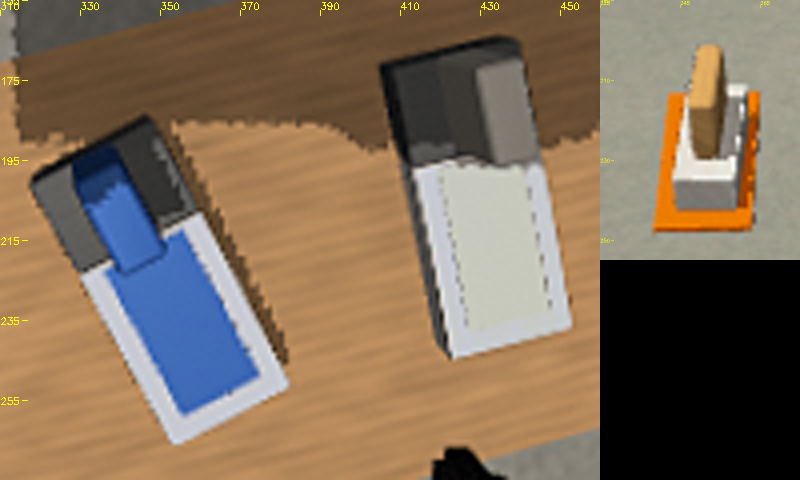

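```bash
python3 - <<'E'
from h import *
t=load("top"); w=load("w2")
T=lambda u,v:(t,(110+u/3,205+v/3),False); W=lambda u,v:(w,(310+u/4,155+v/4),True)
for n,a,b in [("blue+y",(185,362),(288,383)),("blue-y",(240,349),(178,443)),("white+y",(53,357),(570,325)),("white-y",(114,358),(450,357))]:
    X=tri([T(*a),W(*b)]); print(n,X.round(4), "res px",(proj(w,X,True)-W(*b)[1]).round(1))
E
python3 -m jog '[0.089,-0.228,0,0.035,0,0.089,-0.228,0,0.035,0,0.089,-0.228,0,0.035,0,0.089,-0.228,0,0.035,0,0.089,-0.228,0,0.035,0]'
python3 -m jog '[0.089,-0.228,0,0.035,0,0.089,-0.228,0,0.035,0,0.089,-0.228,0,0.035,0,0.089,-0.228,0,0.035,0,0.089,-0.228,0,0.035,0]'
python3 -m jog '[0.089,-0.228,0,0.035,0,0.089,-0.228,0,0.035,0,0.089,-0.228,0,0.035,0,0.089,-0.228,0,0.035,0,0.089,-0.228,0,0.035,0]'
python3 - <<'E'
from h import *
w=snap("wrist","w3"); snap("top","top3"); print(w["eye"],w["rotation"])
print(proj(w,(.44,-.18,.069),True),proj(w,(.53,-.36,.04),True))
E
```

```text
blue+y [0.477  0.2785 0.0181] res px [-1.1 -0.3]
blue-y [0.4856 0.2417 0.0183] res px [-1.9 -0.7]
white+y [0.482  0.3669 0.022 ] res px [-0.4  0.1]
white-y [0.4806 0.3263 0.0237] res px [-1.7 -0. ]
clock: 5.57
tool_pos: [0.4644, 0.0845, 0.264]
orientation: [[-0.977, 0.215, -0.003], [0.215, 0.977, -0.002], [0.003, -0.002, -1.0]]
contact_force: [-0.6, 0.6, -0.5]
opening: 1.002
finger_force: 0.0
clock: 5.98
tool_pos: [0.5175, -0.0519, 0.2639]
orientation: [[-0.987, 0.16, -0.003], [0.16, 0.987, -0.0], [0.003, -0.001, -1.0]]
contact_force: [-0.8, -0.1, -0.8]
opening: 1.003
finger_force: 0.0
clock: 6.4
tool_pos: [0.5707, -0.188, 0.2637]
orientation: [[-0.995, 0.104, -0.003], [0.104, 0.995, 0.001], [0.003, 0.0, -1.0]]
contact_force: [-0.5, 0.2, 0.1]
opening: 1.0
finger_force: 0.0
[ 0.50305291 -0.18138525  0.43321655] [[ 1.02868640e-01  9.64847590e-01  2.41841210e-01]
 [ 9.94694897e-01 -9.98610863e-02 -2.46946468e-02]
 [ 3.23955490e-04  2.43098523e-01 -9.70001548e-01]]
[316.49141816  84.4735603 ] [166.72447439 193.35714038]
```

View pics/w3.png

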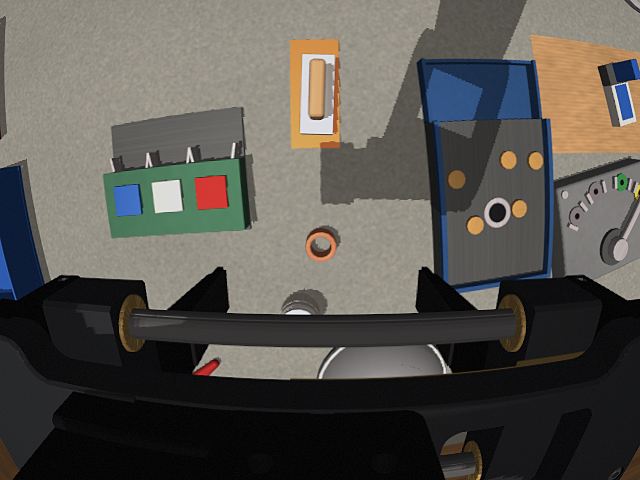

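```bash
python3 - <<'E'
from h import *
crop("w3",290,35,55,120,4,"a"); crop("w3",105,105,142,135,4,"b")
a,b=[cv2.imread(f"pics/{q}.png") for q in "ab"]
o=np.zeros((540,220+568,3),np.uint8); o[:480,:220]=a; o[:,220:]=b; cv2.imwrite("pics/s2.png",o)
E
```

```text
(no output)
```

View pics/s2.png

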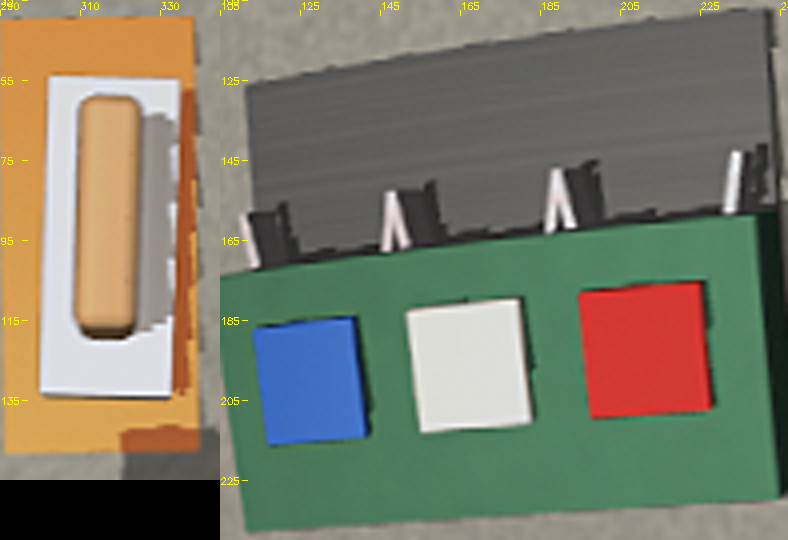

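```bash
python3 - <<'E'
from h import *
t=load("top"); w=load("w3")
T=lambda u,v:(t,(370+u/4,230+v/4),False); A=lambda u,v:(w,(290+u/4,35+v/4),True); B=lambda u,v:(w,(105+(u-220)/4,105+v/4),True)
def show(n,pairs,f):
    X=np.array([tri([T(*a),f(*b)]) for a,b in pairs]); print(n,"mean",X.mean(0).round(4),"z",X[:,2].round(4))
    return X
fin=show("fin",[((93,369),(136,325)),((130,371),(75,325)),((121,490),(80,97)),((89,489),(140,97))],A)
bod=show("body",[((72,340),(171,398)),((144,348),(40,395)),((128,523),(48,77)),((58,517),(181,80))],A)
yaw=lambda P:np.degrees(np.arctan2(*((P[0]+P[1]-P[2]-P[3])[:2][::-1])))
print("yaw top+w",yaw(fin),yaw(bod))
W=lambda z,L,f:np.array([onz(w,f(*p)[1],z,True) for p in L])
for n,z,L in [("fin",.069,[(136,325),(75,325),(80,97),(140,97)]),("body",.027,[(171,398),(40,395),(48,77),(181,80)]),("rest",.003,[(200,452),(5,453),(-2,18),(195,17)])]:
    P=W(z,L,A); print("w only",n,P.mean(0).round(4),"yaw",yaw(P).round(2))
tg={}
for n,a,L in [("blue",(551,246),[(255,327),(355,317),(368,436),(268,444)]),("white",(446,242),[(406,311),(520,297),(534,422),(419,431)]),("red",(342,240),[(580,291),(703,281),(712,409),(592,418)])]:
    X=tri([T(*a),B(*np.mean(L,0))]); tg[n]=X; print(n,X.round(4),"wonly",W(.039,L,B).mean(0).round(4))
d=tg["red"]-tg["blue"]; print("mag yaw",np.degrees(np.arctan2(-d[0],d[1])),np.hypot(d[0],d[1]))
P=W(.005,[(245,86),(770,9)],B); print("floor front w",P.round(4).tolist())
P=W(.035,[(220,273),(758,213),(783,495),(247,531)],B); print("roof w",P.round(4).tolist())
E
```

```text
fin mean [ 0.4409 -0.1808  0.0613] z [0.0547 0.0691 0.0623 0.059 ]
body mean [ 0.4407 -0.1812  0.0232] z [0.0263 0.0277 0.0187 0.0202]
yaw top+w -6.204881427885434 -7.1271029440623845
w only fin [ 0.443  -0.1799  0.069 ] yaw -6.97
w only body [ 0.4431 -0.1798  0.027 ] yaw -7.46
w only rest [ 0.4377 -0.1826  0.003 ] yaw -5.12
blue [ 0.5307 -0.4238  0.0213] wonly [ 0.5309 -0.4139  0.039 ]
white [ 0.534  -0.3694  0.0185] wonly [ 0.5335 -0.3606  0.039 ]
red [ 0.5384 -0.3195 -0.003 ] wonly [ 0.5363 -0.3065  0.039 ]
mag yaw -4.265208010131765 0.10449392822518823
floor front w [[0.4353, -0.4434, 0.005], [0.4445, -0.2671, 0.005]]
roof w [[0.494, -0.4429, 0.035], [0.5034, -0.2708, 0.035], [0.5816, -0.2746, 0.035], [0.5737, -0.4501, 0.035]]
```

```bash
python3 -m jog '[-0.215,0.0125,-0.217,-0.011,0,-0.215,0.0125,-0.217,-0.011,0,-0.215,0.0125,-0.217,-0.011,0,-0.215,0.0125,-0.217,-0.011,0,-0.215,0.0125,-0.217,-0.011,0]'
python3 -m jog '[0,0,0,0,0.3,0,0,0,0,0.3,0,0,0,0,0.3,0,0,0,0,0.3,0,0,0,0,0.3]'
```

```text
clock: 6.92
tool_pos: [0.4351, -0.174, 0.13]
orientation: [[-0.993, 0.116, -0.009], [0.116, 0.993, 0.005], [0.009, 0.004, -1.0]]
contact_force: [-0.3, -0.1, -0.3]
opening: 1.001
finger_force: 0.0
clock: 7.33
tool_pos: [0.4426, -0.1784, 0.138]
orientation: [[-0.993, 0.117, 0.003], [0.117, 0.993, -0.001], [-0.003, -0.001, -1.0]]
contact_force: [0.5, 0.2, 0.5]
opening: 0.727
finger_force: 0.0
```

```bash
python3 -m jog '[-0.002,-0.0035,-0.06,0,0.4,-0.002,-0.0035,-0.11,0,0.4,-0.002,-0.0035,-0.15,0,0.4,-0.002,-0.0035,-0.168,0,0.4,-0.002,-0.0035,-0.168,0,0.4]'
python3 -m jog '[0,0,0,0,1,0,0,0,0,1,0,0,0,0,1,0,0,0,0,1,0,0,0,0,1]' 40
python3 -m jog '[0,0,0,0,1,0,0,0,0,1,0,0,0,0,1,0,0,0,0,1,0,0,0,0,1]' 40
```

```text
clock: 7.75
tool_pos: [0.4382, -0.1793, 0.033]
orientation: [[-0.993, 0.118, -0.004], [0.118, 0.993, 0.002], [0.005, 0.002, -1.0]]
contact_force: [-1.0, 0.3, 0.5]
opening: 0.599
finger_force: 0.0
clock: 8.17
tool_pos: [0.4403, -0.1806, 0.0365]
orientation: [[-0.993, 0.118, 0.002], [0.118, 0.993, -0.001], [-0.002, -0.001, -1.0]]
contact_force: [-0.4, -0.4, 1.0]
opening: 0.31
finger_force: 0.0
clock: 8.58
tool_pos: [0.4397, -0.1803, 0.0357]
orientation: [[-0.993, 0.118, 0.0], [0.118, 0.993, -0.0], [-0.0, -0.0, -1.0]]
contact_force: [-0.4, 0.5, 4.0]
opening: 0.171
finger_force: 40.0
```

```bash
python3 -m jog '[0,0,0.05,0,1,0,0,0.1,0,1,0,0,0.16,0,1,0,0,0.208,0,1,0,0,0.208,0,1]' 40
python3 -m jog '[0.115,0.124,0,-0.306,1,0.115,0.124,0,-0.306,1,0.115,0.124,0,-0.306,1,0.115,0.124,0,-0.306,1,0.115,0.124,0,-0.306,1]'
python3 -m jog '[0.115,0.124,0,-0.306,1,0.115,0.124,0,-0.306,1,0.115,0.124,0,-0.306,1,0.115,0.124,0,-0.306,1,0.115,0.124,0,-0.306,1]'
python3 -m jog '[0.115,0.124,0,-0.306,1,0.115,0.124,0,-0.306,1,0.115,0.124,0,-0.306,1,0.115,0.124,0,-0.306,1,0.115,0.124,0,-0.306,1]'
python3 -m jog '[0,0,0,0,1,0,0,0,0,1,0,0,0,0,1,0,0,0,0,1]'
```

```text
clock: 9.0
tool_pos: [0.4427, -0.1819, 0.1665]
orientation: [[-0.993, 0.118, 0.01], [0.118, 0.993, -0.005], [-0.01, -0.004, -1.0]]
contact_force: [0.5, -0.9, -1.2]
opening: 0.162
finger_force: 40.0
clock: 9.42
tool_pos: [0.5078, -0.1043, 0.1575]
orientation: [[-0.826, 0.564, -0.004], [0.564, 0.826, 0.001], [0.004, -0.001, -1.0]]
contact_force: [0.3, 0.2, -2.2]
opening: 0.166
finger_force: 40.0
clock: 9.83
tool_pos: [0.5768, -0.0309, 0.158]
orientation: [[-0.473, 0.881, -0.003], [0.881, 0.473, 0.0], [0.002, -0.003, -1.0]]
contact_force: [-1.0, -0.3, -2.7]
opening: 0.167
finger_force: 40.0
clock: 10.25
tool_pos: [0.6458, 0.0428, 0.1584]
orientation: [[-0.014, 1.0, -0.003], [1.0, 0.014, -0.0], [-0.0, -0.003, -1.0]]
contact_force: [-0.5, 0.3, -3.7]
opening: 0.168
finger_force: 40.0
clock: 10.58
tool_pos: [0.646, 0.0422, 0.16]
orientation: [[-0.011, 1.0, -0.0], [1.0, 0.011, -0.0], [-0.0, -0.0, -1.0]]
contact_force: [-1.2, 0.3, -3.1]
opening: 0.165
finger_force: 40.0
```

```bash
python3 -m jog '[0,0,-0.05,0,1,0,0,-0.1,0,1,0,0,-0.14,0,1,0,0,-0.155,0,1,0,0,-0.16,0,1]' 40
python3 -m jog '[0,0,0,0,1,0,0,0,0,1]'
python3 -m jog '[-0.02,0,0,0,1,-0.04,-0.001,0,0,1,-0.06,-0.001,0,0,1,-0.08,-0.001,0,0,1,-0.1,-0.001,0,0,1]'
python3 -m jog '[-0.02,0,0,0,1,-0.04,-0.001,0,0,1,-0.06,-0.001,0,0,1,-0.08,-0.001,0,0,1,-0.1,-0.001,0,0,1]'
python3 -m jog '[-0.02,0,0,0,1,-0.04,-0.001,0,0,1,-0.06,-0.001,0,0,1,-0.068,-0.001,0,0,1,-0.068,-0.001,0,0,1]'
python3 -c "
from h import *
snap('top','top4');crop('top4',240,210,110,160,3,'c4')"
```

```text
clock: 11.0
tool_pos: [0.6454, 0.0427, 0.0628]
orientation: [[-0.011, 1.0, -0.003], [1.0, 0.011, 0.0], [0.0, -0.003, -1.0]]
contact_force: [0.7, -0.7, -2.3]
opening: 0.163
finger_force: 40.0
clock: 11.17
tool_pos: [0.6472, 0.0429, 0.0652]
orientation: [[-0.011, 1.0, 0.002], [1.0, 0.011, 0.0], [-0.0, 0.002, -1.0]]
contact_force: [-0.6, 1.1, -2.9]
opening: 0.168
finger_force: 40.0
clock: 11.58
tool_pos: [0.587, 0.0424, 0.0658]
orientation: [[-0.011, 1.0, 0.003], [1.0, 0.011, -0.0], [-0.0, 0.003, -1.0]]
contact_force: [-0.7, -0.9, -3.2]
opening: 0.16
finger_force: 40.0
clock: 12.0
tool_pos: [0.5272, 0.0418, 0.0659]
orientation: [[-0.011, 1.0, 0.004], [1.0, 0.011, -0.0], [-0.0, 0.004, -1.0]]
contact_force: [0.7, 0.2, -2.4]
opening: 0.165
finger_force: 40.0
clock: 12.42
tool_pos: [0.4856, 0.0413, 0.0651]
orientation: [[-0.011, 1.0, 0.002], [1.0, 0.011, -0.0], [-0.0, 0.002, -1.0]]
contact_force: [0.4, -0.0, -3.5]
opening: 0.166
finger_force: 40.0
```

View pics/c4.png

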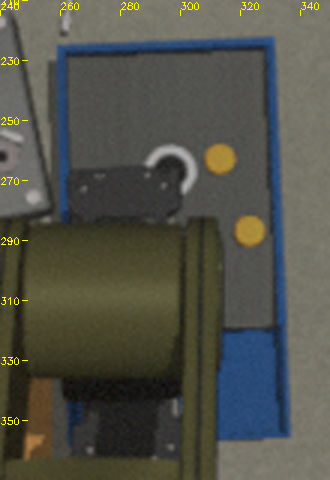

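```bash
python3 -m jog '[0,0,0.05,0,1,0,0,0.1,0,1,0.06,-0.03,0.1,0,1,0.13,-0.072,0.1,0,1,0.2,-0.072,0.1,0,1]' 40
python3 -m jog '[0.067,0,0,0,1,0.067,0,0,0,1,0.067,0,0,0,1,0.067,0,0,0,1]'
```

```text
clock: 12.88
tool_pos: [0.6015, -0.004, 0.1266]
orientation: [[-0.01, 1.0, 0.004], [1.0, 0.01, -0.002], [-0.002, 0.004, -1.0]]
contact_force: [1.3, 1.5, -2.2]
opening: 0.169
finger_force: 40.0
clock: 13.22
tool_pos: [0.6392, -0.0014, 0.1235]
orientation: [[-0.011, 1.0, -0.001], [1.0, 0.011, 0.0], [0.0, -0.001, -1.0]]
contact_force: [-1.3, 0.1, -2.3]
opening: 0.169
finger_force: 40.0
```

```bash
python3 -m jog '[0.008,0,-0.02,0,1,0.008,0,-0.05,0,1,0.008,0,-0.08,0,1,0.008,0,-0.095,0,1,0.008,0,-0.098,0,1]' 40
python3 -m jog '[0,0,0,0,1,0,0,0,0,1]'
python3 -m jog '[-0.02,0,0,0,1,-0.04,-0.001,0,0,1,-0.06,-0.001,0,0,1,-0.08,-0.001,0,0,1,-0.1,-0.001,0,0,1]'
python3 -m jog '[-0.02,0,0,0,1,-0.04,-0.001,0,0,1,-0.06,-0.001,0,0,1,-0.08,-0.001,0,0,1,-0.1,-0.001,0,0,1]'
python3 -m jog '[-0.02,0,0,0,1,-0.04,-0.001,0,0,1,-0.06,-0.001,0,0,1,-0.066,-0.001,0,0,1,-0.066,-0.001,0,0,1]'
python3 -m jog '[0,0,0.05,0,1,0,0,0.1,0,1,-0.02,-0.06,0.15,0,1,-0.04,-0.12,0.15,0,1,-0.04,-0.18,0.15,0,1]'
python3 -c "
from h import *
snap('top','top5');crop('top5',240,210,110,160,3,'a')
crop('top5',160,225,60,80,6,'b')
a,b=[cv2.imread(f'pics/{q}.png') for q in 'ab'];o=cv2.hconcat([a,b]);cv2.imwrite('pics/c5.png',o)"
```

```text
clock: 13.63
tool_pos: [0.6417, -0.0011, 0.0629]
orientation: [[-0.011, 1.0, -0.004], [1.0, 0.011, 0.0], [0.0, -0.004, -1.0]]
contact_force: [0.0, -0.3, -3.0]
opening: 0.167
finger_force: 40.0
clock: 13.8
tool_pos: [0.6443, -0.0014, 0.0663]
orientation: [[-0.011, 1.0, 0.002], [1.0, 0.011, -0.0], [-0.0, 0.002, -1.0]]
contact_force: [-0.5, -0.2, -2.3]
opening: 0.167
finger_force: 40.0
clock: 14.22
tool_pos: [0.5845, -0.0021, 0.0671]
orientation: [[-0.011, 1.0, 0.003], [1.0, 0.011, -0.0], [-0.0, 0.003, -1.0]]
contact_force: [-0.6, 0.9, -2.8]
opening: 0.169
finger_force: 40.0
clock: 14.63
tool_pos: [0.5245, -0.0027, 0.067]
orientation: [[-0.011, 1.0, 0.003], [1.0, 0.011, -0.0], [-0.0, 0.003, -1.0]]
contact_force: [-0.0, 0.2, -1.9]
opening: 0.164
finger_force: 40.0
clock: 15.05
tool_pos: [0.4845, -0.0032, 0.0664]
orientation: [[-0.011, 1.0, 0.002], [1.0, 0.011, -0.0], [-0.0, 0.002, -1.0]]
contact_force: [0.2, -0.0, -3.6]
opening: 0.166
finger_force: 40.0
clock: 15.47
tool_pos: [0.4619, -0.1127, 0.1596]
orientation: [[-0.013, 1.0, 0.007], [1.0, 0.013, -0.003], [-0.003, 0.007, -1.0]]
contact_force: [1.5, -0.5, -4.1]
opening: 0.164
finger_force: 40.0
```

View pics/c5.png

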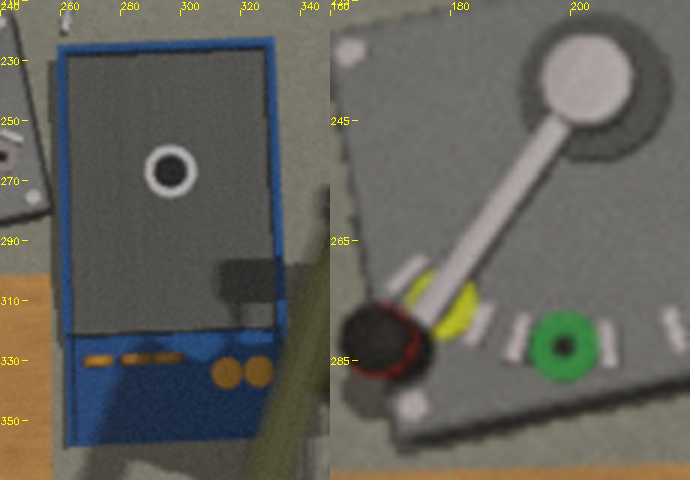

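```bash
python3 -m jog '[-0.045,-0.12,0,0.311,1,-0.045,-0.12,0,0.311,1,-0.045,-0.12,0,0.311,1,-0.045,-0.12,0,0.311,1,-0.045,-0.12,0,0.311,1]' 40
python3 -m jog '[0,0,0,0.311,1,0,0,0,0.311,1,0,0,0,0.311,1,0,0,0,0.311,1,0,0,0,0.311,1]'
python3 -m jog '[0,0,0,0.311,1,0,0,0,0.311,1,0,0,0,0.311,1,0,0,0,0.311,1,0,0,0,0.311,1]'
python3 -m jog '[0,0,0,0,1,0,0,0,0,1,0,0,0,0,1,0,0,0,0,1]'
```

```text
clock: 15.93
tool_pos: [0.4338, -0.1843, 0.1559]
orientation: [[-0.48, 0.878, 0.001], [0.878, 0.48, -0.001], [-0.001, 0.001, -1.0]]
contact_force: [0.2, -0.3, -1.9]
opening: 0.16
finger_force: 40.0
clock: 16.35
tool_pos: [0.4341, -0.1829, 0.1557]
orientation: [[-0.835, 0.55, 0.001], [0.55, 0.835, -0.0], [-0.001, 0.0, -1.0]]
contact_force: [0.8, 0.3, -2.7]
opening: 0.166
finger_force: 40.0
clock: 16.77
tool_pos: [0.4339, -0.183, 0.1555]
orientation: [[-0.995, 0.096, 0.001], [0.096, 0.995, -0.0], [-0.001, -0.0, -1.0]]
contact_force: [0.4, 0.5, -3.4]
opening: 0.167
finger_force: 40.0
clock: 17.1
tool_pos: [0.4334, -0.1832, 0.1553]
orientation: [[-0.995, 0.096, 0.0], [0.096, 0.995, -0.0], [-0.0, -0.0, -1.0]]
contact_force: [-0.3, 0.1, -3.0]
opening: 0.168
finger_force: 40.0
```

```bash
python3 -m jog '[0.001,-0.001,-0.06,0,1,0.001,-0.001,-0.12,0,1,0.001,-0.001,-0.16,0,1,0.001,-0.001,-0.18,0,1,0.001,-0.001,-0.19,0,1]'
python3 -m jog '[0,0,-0.004,0,1,0,0,-0.007,0,1,0,0,-0.0085,0,1,0,0,-0.0095,0,1,0,0,-0.0095,0,1]'
python3 -m jog '[0,0,0,0,0.9,0,0,0,0,0.9,0,0,0,0,0.7,0,0,0,0,0.6,0,0,0,0,0.6]'
```

```text
clock: 17.52
tool_pos: [0.4325, -0.183, 0.039]
orientation: [[-0.995, 0.095, -0.003], [0.095, 0.995, 0.002], [0.004, 0.002, -1.0]]
contact_force: [0.6, 0.5, -2.8]
opening: 0.166
finger_force: 40.0
clock: 17.93
tool_pos: [0.4348, -0.1843, 0.0367]
orientation: [[-0.996, 0.095, 0.002], [0.095, 0.996, -0.001], [-0.002, -0.001, -1.0]]
contact_force: [0.2, 0.1, -2.5]
opening: 0.168
finger_force: 40.0
clock: 18.35
tool_pos: [0.4344, -0.1841, 0.0362]
orientation: [[-0.996, 0.094, 0.001], [0.094, 0.996, -0.001], [-0.001, -0.001, -1.0]]
contact_force: [0.4, -0.1, 0.7]
opening: 0.32
finger_force: 0.0
```

```bash
python3 -m jog '[0,0,0,0,0.5,0,0,0.06,0,0.3,0,0,0.12,0,0,0,0,0.18,0,0,0,0,0.24,0,0]'
python3 -m jog '[0.072,0.25,0.045,0,0,0.072,0.25,0.045,0,0,0.072,0.25,0.045,0,0,0.072,0.25,0.045,0,0,0.072,0.25,0.045,0,0]'
python3 -m jog '[0.072,0.25,0.045,0,0,0.072,0.25,0.045,0,0,0.072,0.25,0.045,0,0,0.072,0.25,0.045,0,0,0.072,0.25,0.045,0,0]'
python3 -m jog '[0.072,0.25,0.0,0,0,0.072,0.25,0.0,0,0,0.072,0.25,0.0,0,0,0.072,0.25,0.0,0,0,0.072,0.25,0,0,0]'
python3 - <<'E'
from h import *
snap('top','top6'); w=snap('wrist','w6')
print(w["eye"],[proj(w,p,True).round() for p in [(.44,.255,.02),(.44,.34,.02)]])
crop('top6',375,300,40,80,4,'a'); crop('w6',280,20,140,120,4,'b')
a,b=[cv2.imread(f'pics/{q}.png') for q in 'ab']; o=np.zeros((480,720,3),np.uint8);o[:320,:160]=a;o[:,160:]=b;cv2.imwrite('pics/c6.png',o)
E
```

```text
clock: 18.77
tool_pos: [0.4336, -0.1837, 0.1812]
orientation: [[-0.996, 0.094, -0.0], [0.094, 0.996, 0.0], [0.0, 0.0, -1.0]]
contact_force: [-0.2, -0.4, -0.7]
opening: 0.67
finger_force: 0.0
clock: 19.18
tool_pos: [0.4788, -0.0295, 0.2085]
orientation: [[-0.996, 0.089, 0.004], [0.089, 0.996, 0.002], [-0.004, 0.002, -1.0]]
contact_force: [0.2, 0.5, -0.5]
opening: 0.986
finger_force: 0.0
clock: 19.6
tool_pos: [0.5218, 0.1205, 0.2351]
orientation: [[-0.996, 0.09, 0.003], [0.09, 0.996, 0.002], [-0.003, 0.002, -1.0]]
contact_force: [-1.2, -0.8, 0.6]
opening: 1.002
finger_force: 0.0
clock: 20.02
tool_pos: [0.5641, 0.27, 0.2328]
orientation: [[-0.996, 0.091, -0.0], [0.091, 0.996, 0.001], [0.001, 0.001, -1.0]]
contact_force: [-1.2, -0.5, 0.7]
opening: 1.002
finger_force: 0.0
[0.49562813 0.27372347 0.40208756] [array([299.,  96.]), array([382.,  89.])]
```

```bash
python3 - <<'E'
from h import *
crop('top6',375,300,40,80,4,'a'); crop('w6',255,25,155,125,4,'b')
a,b=[cv2.imread(f'pics/{q}.png') for q in 'ab']; o=np.zeros((500,780,3),np.uint8);o[:320,:160]=a;o[:,160:]=b;cv2.imwrite('pics/c6.png',o)
E
```

```text
(no output)
```

View pics/c6.png

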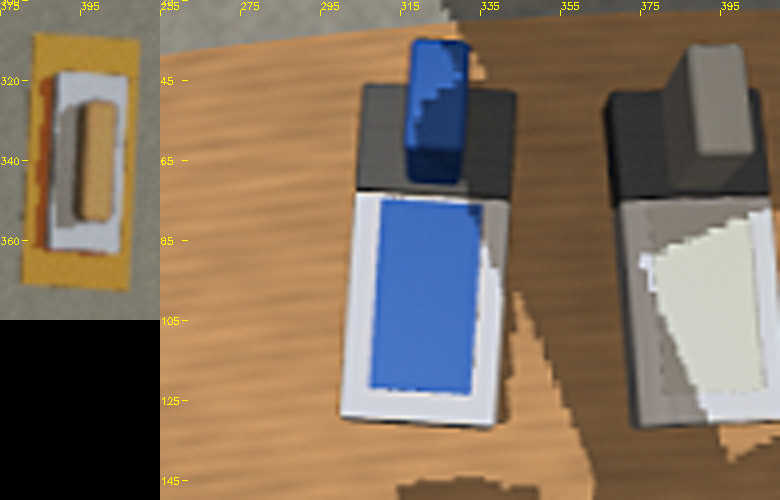

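```bash
cat > m2.py <<'E'
from h import *
t=load("top6"); w=load("w6")
T=lambda u,v,z:onz(t,(375+u/4,300+v/4),z)[:2]
rest=np.array([T(*p,.003) for p in [(34,34),(139,41),(129,291),(22,283)]]); bod=np.array([T(*p,.027) for p in [(58,72),(127,76),(119,254),(47,248)]]); fin=np.array([T(*p,.069) for p in [(83,101),(117,102),(109,220),(78,218)]])
yaw=lambda P:np.degrees(np.arctan2(*((P[0]+P[1]-P[2]-P[3])[::-1])))
for n,P in [("rest",rest),("body",bod),("fin",fin)]: print(n,P.mean(0).round(4),yaw(P).round(2))
W=lambda u,v,z:onz(w,(255+(u-160)/4,25+v/4),z,True)[:2]
for n,b,f in [("blue",[(495,425),(340,418),(362,86),(516,92)],[(463,152),(406,150),(412,42),(469,40)]),("white",None,[(753,153),(697,152),(690,45),(740,45)])]:
    F=np.array([W(*p,.062) for p in f]); print(n,"fin",F.mean(0).round(4),yaw(F).round(2),F.round(4).tolist())
    if b:
        B=np.array([W(*p,.02) for p in b]); print(" body",B.mean(0).round(4),yaw(B).round(2),B.round(4).tolist())
print("white left edge",W(635,425,.02),W(608,95,.02))
E
python3 m2.py
```

```text
rest [ 0.4346 -0.1853] -5.13
body [ 0.4341 -0.1857] -5.72
fin [ 0.4348 -0.1848] -5.85
blue fin [0.4039 0.284 ] -8.12 [[0.4181, 0.2885], [0.4165, 0.2757], [0.3902, 0.2794], [0.3909, 0.2924]]
 body [0.4343 0.2791] -8.76 [[0.4807, 0.2919], [0.4752, 0.2529], [0.3882, 0.2664], [0.3933, 0.3053]]
white fin [0.4082 0.3489] -1.15 [[0.4219, 0.3552], [0.4213, 0.342], [0.3948, 0.3432], [0.395, 0.355]]
white left edge [0.48326405 0.3276588 ] [0.39550302 0.32887365]
```

Scraper sits square on its rest (within 1 mm, 0.6°). The blue die was knocked: it is now at about (0.434, 0.279), yaw −8.5°. I'll pick it from there.

```bash
python3 -m jog '[-0.269,0.021,-0.188,-0.037,0.5,-0.269,0.021,-0.188,-0.037,0.5,-0.269,0.021,-0.188,-0.037,0.5,-0.269,0.021,-0.188,-0.037,0.5,-0.269,0.021,-0.188,-0.037,0.5]' 40
python3 -m jog '[0,0,0,0,0.5,0,0,0,0,0.5,0,0,0,0,0.5,0,0,0,0,0.5,0,0,0,0,0.5]'
python3 -c "
from h import *
snap('wrist','w7')"
```

```text
clock: 20.53
tool_pos: [0.3989, 0.2764, 0.1181]
orientation: [[-0.988, 0.154, -0.003], [0.154, 0.988, -0.002], [0.002, -0.002, -1.0]]
contact_force: [-0.3, 0.1, -0.9]
opening: 0.701
finger_force: 0.0
clock: 20.95
tool_pos: [0.4042, 0.2788, 0.1225]
orientation: [[-0.988, 0.154, 0.003], [0.154, 0.988, 0.001], [-0.003, 0.002, -1.0]]
contact_force: [-1.0, 0.7, -0.4]
opening: 0.499
finger_force: 0.0
```

```bash
python3 -m jog '[-0.0025,0.006,-0.04,0,0.5,-0.0025,0.006,-0.08,0,0.5,-0.0025,0.006,-0.12,0,0.5,-0.0025,0.006,-0.148,0,0.5,-0.0025,0.006,-0.158,0,0.5]' 40
python3 -m jog '[0,0,0,0,1,0,0,0,0,1,0,0,0,0,1,0,0,0,0,1,0,0,0,0,1]' 40
python3 -m jog '[0,0,0,0,1,0,0,0,0,1,0,0,0,0,1,0,0,0,0,1,0,0,0,0,1]' 40
```

```text
clock: 21.42
tool_pos: [0.3996, 0.2814, 0.0235]
orientation: [[-0.988, 0.153, -0.004], [0.153, 0.988, -0.002], [0.003, -0.003, -1.0]]
contact_force: [-0.7, -0.6, -0.2]
opening: 0.502
finger_force: 0.0
clock: 21.83
tool_pos: [0.4016, 0.2829, 0.0273]
orientation: [[-0.988, 0.152, 0.002], [0.152, 0.988, 0.001], [-0.002, 0.002, -1.0]]
contact_force: [-0.4, 0.2, -0.5]
opening: 0.204
finger_force: 0.0
clock: 22.25
tool_pos: [0.4014, 0.2832, 0.0271]
orientation: [[-0.988, 0.152, 0.002], [0.152, 0.988, 0.002], [-0.001, 0.002, -1.0]]
contact_force: [-1.5, 2.0, 4.7]
opening: 0.144
finger_force: 40.0
```

```bash
python3 -m jog '[0,0,0.04,0,1,0,0,0.1,0,1,0,0,0.17,0,1,0,0,0.24,0,1,0,0,0.25,0,1]' 40
python3 -m jog '[-0.005,-0.288,0,0.016,1,-0.005,-0.288,0,0.016,1,-0.005,-0.288,0,0.016,1,-0.005,-0.288,0,0.016,1,-0.005,-0.288,0,0.016,1]'
python3 -m jog '[-0.005,-0.288,0,0.016,1,-0.005,-0.288,0,0.016,1,-0.005,-0.288,0,0.016,1,-0.005,-0.288,0,0.016,1,-0.005,-0.288,0,0.016,1]'
python3 -m jog '[-0.005,-0.288,0,0.016,1,-0.005,-0.288,0,0.016,1,-0.005,-0.288,0,0.016,1,-0.005,-0.288,0,0.016,1,-0.005,-0.288,0,0.016,1]'
python3 -m jog '[-0.005,-0.288,0,0.016,1,-0.005,-0.288,0,0.016,1,-0.005,-0.288,0,0.016,1,-0.005,-0.288,0,0.016,1,-0.005,-0.288,0,0.016,1]'
python3 -m jog '[0,0,0,0,1,0,0,0,0,1,0,0,0,0,1,0,0,0,0,1,0,0,0,0,1]'
```

```text
clock: 22.67
tool_pos: [0.4037, 0.2838, 0.1834]
orientation: [[-0.988, 0.152, 0.01], [0.152, 0.988, 0.005], [-0.009, 0.006, -1.0]]
contact_force: [0.5, 1.1, -1.1]
opening: 0.148
finger_force: 40.0
clock: 23.08
tool_pos: [0.3961, 0.1045, 0.1738]
orientation: [[-0.991, 0.132, -0.003], [0.133, 0.991, -0.004], [0.003, -0.004, -1.0]]
contact_force: [-0.8, 1.6, -2.4]
opening: 0.141
finger_force: 40.0
clock: 23.5
tool_pos: [0.3931, -0.0683, 0.1745]
orientation: [[-0.994, 0.109, -0.003], [0.109, 0.994, -0.003], [0.003, -0.003, -1.0]]
contact_force: [0.4, 0.3, -2.3]
opening: 0.146
finger_force: 40.0
clock: 23.92
tool_pos: [0.3904, -0.2405, 0.1746]
orientation: [[-0.997, 0.082, -0.003], [0.082, 0.997, -0.001], [0.002, -0.002, -1.0]]
contact_force: [-0.7, 1.0, -2.4]
opening: 0.144
finger_force: 40.0
clock: 24.33
tool_pos: [0.3877, -0.413, 0.1741]
orientation: [[-0.998, 0.056, -0.002], [0.056, 0.998, -0.001], [0.002, -0.001, -1.0]]
contact_force: [-0.4, 0.9, -2.0]
opening: 0.147
finger_force: 40.0
clock: 24.75
tool_pos: [0.3889, -0.4074, 0.1759]
orientation: [[-0.999, 0.051, -0.0], [0.051, 0.999, 0.0], [0.0, 0.0, -1.0]]
contact_force: [0.2, -1.0, -1.8]
opening: 0.143
finger_force: 40.0
```

```bash
python3 -m jog '[0,-0.0023,-0.06,0,1,0,-0.0023,-0.12,0,1,0,-0.0023,-0.18,0,1,0,-0.0023,-0.22,0,1,0,-0.0023,-0.228,0,1]' 40
python3 -m jog '[0,0,-0.004,0,1,0,0,-0.006,0,1,0,0,-0.008,0,1,0,0,-0.009,0,1,0,0,-0.009,0,1]' 
python3 -m jog '[0.01,-0.0005,0,0,1,0.02,-0.001,0,0,1,0.03,-0.0015,0,0,1,0.04,-0.002,0,0,1,0.05,-0.0026,0,0,1]'
```

```text
clock: 25.17
tool_pos: [0.3862, -0.406, 0.0338]
orientation: [[-0.999, 0.051, -0.006], [0.051, 0.999, 0.008], [0.006, 0.007, -1.0]]
contact_force: [-1.6, 1.2, -2.4]
opening: 0.146
finger_force: 40.0
clock: 25.58
tool_pos: [0.3895, -0.4112, 0.0356]
orientation: [[-0.999, 0.052, 0.002], [0.052, 0.999, -0.003], [-0.002, -0.002, -1.0]]
contact_force: [0.1, 0.2, -2.4]
opening: 0.148
finger_force: 40.0
clock: 26.0
tool_pos: [0.4195, -0.4118, 0.0338]
orientation: [[-0.999, 0.052, 0.0], [0.052, 0.999, -0.0], [-0.0, -0.0, -1.0]]
contact_force: [0.2, -1.4, -1.6]
opening: 0.144
finger_force: 40.0
```

```bash
python3 -m jog '[0.01,0.001,0,0,1,0.018,0.001,0,0,1,0.026,0.0005,0,0,1,0.034,0,0,0,1,0.034,0,0,0,1]' 40
python3 -m jog '[0.012,-0.0006,0,0,1,0.024,-0.0012,0,0,1,0.036,-0.0018,0,0,1,0.044,-0.002,0,0,1,0.044,-0.002,0,0,1]' 40
```

```text
clock: 26.42
tool_pos: [0.4399, -0.4119, 0.0339]
orientation: [[-0.999, 0.052, 0.001], [0.052, 0.999, -0.0], [-0.001, -0.0, -1.0]]
contact_force: [-0.1, 0.1, -2.4]
opening: 0.146
finger_force: 40.0
clock: 26.83
tool_pos: [0.4666, -0.4131, 0.034]
orientation: [[-0.999, 0.051, 0.001], [0.051, 0.999, -0.001], [-0.001, -0.0, -1.0]]
contact_force: [-0.6, -0.5, -2.3]
opening: 0.145
finger_force: 40.0
```

```bash
python3 -m jog '[0.006,-0.0003,0,0,1,0.011,-0.0006,0,0,1,0.015,-0.0008,0,0,1,0.018,-0.001,0,0,1,0.018,-0.001,0,0,1]' 40
python3 -m jog '[0.002,0,0,0,1,0.004,0,0,0,1,0.005,0,0,0,1,0.005,0,0,0,1]' 40
python3 -m jog '[0.002,0,0,0,1,0.004,0,0,0,1,0.005,0,0,0,1,0.005,0,0,0,1]' 40
```

```text
clock: 27.25
tool_pos: [0.4765, -0.4136, 0.0338]
orientation: [[-0.999, 0.052, 0.0], [0.052, 0.999, -0.0], [-0.0, -0.0, -1.0]]
contact_force: [0.1, 0.5, -3.1]
opening: 0.144
finger_force: 40.0
clock: 27.58
tool_pos: [0.4786, -0.4135, 0.0338]
orientation: [[-0.999, 0.052, -0.002], [0.052, 0.999, 0.0], [0.002, 0.0, -1.0]]
contact_force: [-4.3, -0.3, -0.8]
opening: 0.147
finger_force: 40.0
clock: 27.92
tool_pos: [0.4787, -0.4136, 0.0341]
orientation: [[-0.999, 0.052, -0.008], [0.052, 0.999, 0.002], [0.008, 0.001, -1.0]]
contact_force: [-14.6, 1.7, 8.1]
opening: 0.145
finger_force: 40.0
```

```bash
python3 -m jog '[-0.001,0,-0.003,0,1,-0.001,0,-0.003,0,1,-0.001,0,-0.003,0,0.65,-0.001,0,-0.003,0,0.65,-0.001,0,-0.003,0,0.65]' 40
python3 -m jog '[0,0,0,0,0.65,0,0,0,0,0.65,0,0,0.05,0,0.65,0,0,0.12,0,0.5,0,0,0.18,0,0.5]' 40
python3 -m jog '[-0.01,0.15,0.08,0,0.5,-0.02,0.3,0.08,0,0.5,-0.02,0.3,0.08,0,0.5,-0.02,0.3,0.08,0,0.5,-0.02,0.3,0.08,0,0.5]' 40
python3 -m jog '[0.07,0.3,0,0,0.3,0.07,0.3,0,0,0.3,0.07,0.3,0,0,0.3,0.07,0.3,0,0,0.3,0.07,0.3,0,0,0.3]' 40
python3 -m jog '[0.1,0.3,0,0,0.3,0.1,0.3,0,0,0.3,0.1,0.3,0,0,0.3,0.1,0.3,0,0,0.3,0.1,0.3,0,0,0.3]' 40
python3 -m jog '[0,0.27,0,0,0.3,0,0.27,0,0,0.3,0,0.27,0,0,0.3,0,0.27,0,0,0.3,0,0.27,0,0,0.3]' 40
python3 - <<'E'
from h import *
t=snap('top','top8'); w=snap('wrist','w8')
print(w["eye"],proj(w,(.4,.34,.06),True),proj(t,(.48,-.41,.06)),proj(t,(.44,.34,.02)))
crop('top8',430,260,100,80,4,'a'); u,v=proj(w,(.44,.34,.02),True).astype(int); u=max(u-50,0);v=max(v-60,0); print(u,v); crop('w8',u,v,100,120,4,'b')
a,b=[cv2.imread(f'pics/{q}.png') for q in 'ab']; print(b.shape); o=np.zeros((480,800,3),np.uint8);o[:320,:400]=a;o[:,400:]=b;cv2.imwrite('pics/c8.png',o)
E
```

```text
clock: 28.33
tool_pos: [0.4824, -0.414, 0.0327]
orientation: [[-0.999, 0.052, 0.002], [0.052, 0.999, -0.001], [-0.002, -0.001, -1.0]]
contact_force: [-0.5, 0.3, -0.1]
opening: 0.297
finger_force: 0.0
clock: 28.75
tool_pos: [0.4814, -0.413, 0.1406]
orientation: [[-0.999, 0.052, -0.001], [0.052, 0.999, 0.001], [0.001, 0.001, -1.0]]
contact_force: [0.5, -1.0, 0.6]
opening: 0.442
finger_force: 0.0
clock: 29.17
tool_pos: [0.4697, -0.2303, 0.1892]
orientation: [[-0.999, 0.05, 0.002], [0.05, 0.999, 0.0], [-0.002, 0.0, -1.0]]
contact_force: [1.4, -0.6, -0.9]
opening: 0.5
finger_force: 0.0
clock: 29.58
tool_pos: [0.5121, -0.0495, 0.1883]
orientation: [[-0.999, 0.049, 0.001], [0.049, 0.999, 0.001], [-0.001, 0.002, -1.0]]
contact_force: [0.7, -0.6, -0.2]
opening: 0.696
finger_force: 0.0
clock: 30.0
tool_pos: [0.5723, 0.1305, 0.1881]
orientation: [[-0.999, 0.049, 0.001], [0.049, 0.999, 0.001], [-0.001, 0.001, -1.0]]
contact_force: [-0.0, -0.4, -0.5]
opening: 0.699
finger_force: 0.0
clock: 30.42
tool_pos: [0.5708, 0.2946, 0.1879]
orientation: [[-0.999, 0.046, 0.0], [0.046, 0.999, 0.003], [-0.0, 0.003, -1.0]]
contact_force: [-0.7, -1.7, -0.2]
opening: 0.699
finger_force: 0.0
[0.50258156 0.2946304  0.3570428 ] [372.24726965  22.35330985] [508.76306575 314.4127939 ] [140.31947226 344.39168974]
318 17
(480, 400, 3)
```

View pics/c8.png

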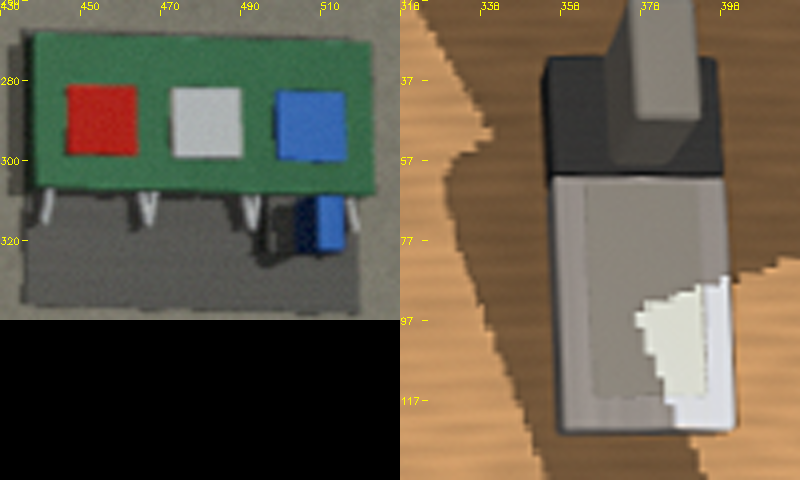

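Blue die is home under the blue tag, and the white die is clearly visible in the wrist crop. Measuring it now.

```bash
python3 - <<'E'
from h import *
w=load("w8"); W=lambda u,v,z:onz(w,(318+(u-400)/4,17+v/4),z,True)[:2]
B=np.array([W(*p,.02) for p in [(733,427),(563,429),(548,62),(717,58)]])
yaw=np.degrees(np.arctan2(*((B[0]+B[1]-B[2]-B[3])[::-1]))); print(B.round(4).tolist(),B.mean(0),yaw)
y=np.radians(yaw); print("fin from body",B.mean(0)-.031*np.array([np.cos(y),np.sin(y)]))
print("fin nose edge",W(638,118,.062),W(698,118,.062))
E
```

```text
[[0.4833, 0.3677], [0.4832, 0.3287], [0.3964, 0.3297], [0.395, 0.3688]] [0.43949792 0.3487267 ] -0.6794912038109723
fin from body [0.4085001  0.34909433]
fin nose edge [0.42183324 0.34260939] [0.42166637 0.35478908]
```

```bash
python3 -m jog '[-0.273,0.089,-0.13,0.021,0.5,-0.273,0.089,-0.13,0.021,0.5,-0.273,0.089,-0.13,0.021,0.5,-0.273,0.089,-0.13,0.021,0.5,-0.273,0.089,-0.13,0.021,0.5]' 40
python3 -m jog '[0,0,0,0,0.5,0,0,0,0,0.5,0,0,0,0,0.5,0,0,0,0,0.5,0,0,0,0,0.5]'
```

```text
clock: 30.93
tool_pos: [0.404, 0.3403, 0.1073]
orientation: [[-1.0, 0.02, -0.004], [0.02, 1.0, -0.002], [0.004, -0.002, -1.0]]
contact_force: [-0.2, -0.1, -0.2]
opening: 0.499
finger_force: 0.0
clock: 31.35
tool_pos: [0.4096, 0.3416, 0.1111]
orientation: [[-1.0, 0.021, 0.002], [0.021, 1.0, 0.001], [-0.002, 0.001, -1.0]]
contact_force: [0.1, 0.5, -0.1]
opening: 0.504
finger_force: 0.0
```

```bash
python3 -m jog '[-0.004,0.0103,-0.02,0.005,0.5,-0.004,0.0103,-0.06,0.005,0.5,-0.004,0.0103,-0.1,0.005,0.5,-0.004,0.0103,-0.13,0.005,0.5,-0.004,0.0103,-0.139,0.005,0.5]' 40
python3 -m jog '[0,0,0,0,1,0,0,0,0,1,0,0,0,0,1,0,0,0,0,1,0,0,0,0,1]' 40
python3 -m jog '[0,0,0,0,1,0,0,0,0,1,0,0,0,0,1,0,0,0,0,1,0,0,0,0,1]' 40
```

```text
clock: 31.77
tool_pos: [0.4034, 0.3465, 0.0224]
orientation: [[-1.0, 0.012, -0.005], [0.012, 1.0, -0.004], [0.005, -0.004, -1.0]]
contact_force: [0.2, -0.9, -0.3]
opening: 0.5
finger_force: 0.0
clock: 32.18
tool_pos: [0.4063, 0.3487, 0.0279]
orientation: [[-1.0, 0.011, 0.002], [0.011, 1.0, 0.001], [-0.002, 0.001, -1.0]]
contact_force: [-0.3, 1.6, 0.5]
opening: 0.205
finger_force: 0.0
clock: 32.6
tool_pos: [0.406, 0.3487, 0.0276]
orientation: [[-1.0, 0.011, 0.001], [0.011, 1.0, 0.001], [-0.001, 0.001, -1.0]]
contact_force: [-0.7, 1.6, 5.8]
opening: 0.145
finger_force: 40.0
```

```bash
python3 -m jog '[0,0,0.04,0,1,0,0,0.1,0,1,0,0,0.17,0,1,0,0,0.24,0,1,0,0,0.25,0,1]' 40
python3 -m jog '[-0.0057,-0.293,0,-0.0067,1,-0.0057,-0.293,0,-0.0067,1,-0.0057,-0.293,0,-0.0067,1,-0.0057,-0.293,0,-0.0067,1,-0.0057,-0.293,0,-0.0067,1]'
python3 -m jog '[-0.0057,-0.293,0,-0.0067,1,-0.0057,-0.293,0,-0.0067,1,-0.0057,-0.293,0,-0.0067,1,-0.0057,-0.293,0,-0.0067,1,-0.0057,-0.293,0,-0.0067,1]'
python3 -m jog '[-0.0057,-0.293,0,-0.0067,1,-0.0057,-0.293,0,-0.0067,1,-0.0057,-0.293,0,-0.0067,1,-0.0057,-0.293,0,-0.0067,1,-0.0057,-0.293,0,-0.0067,1]'
python3 -m jog '[-0.0057,-0.293,0,-0.0067,1,-0.0057,-0.293,0,-0.0067,1,-0.0057,-0.293,0,-0.0067,1,-0.0057,-0.293,0,-0.0067,1,-0.0057,-0.293,0,-0.0067,1]'
python3 -m jog '[0,0,0,0,1,0,0,0,0,1,0,0,0,0,1,0,0,0,0,1,0,0,0,0,1]'
```

```text
clock: 33.02
tool_pos: [0.4084, 0.3499, 0.1842]
orientation: [[-1.0, 0.011, 0.01], [0.011, 1.0, 0.006], [-0.01, 0.006, -1.0]]
contact_force: [1.6, 1.6, -1.6]
opening: 0.144
finger_force: 40.0
clock: 33.43
tool_pos: [0.4004, 0.1675, 0.1742]
orientation: [[-1.0, 0.026, -0.003], [0.026, 1.0, -0.004], [0.003, -0.004, -1.0]]
contact_force: [0.0, 0.8, -1.3]
opening: 0.146
finger_force: 40.0
clock: 33.85
tool_pos: [0.3973, -0.0081, 0.1751]
orientation: [[-0.999, 0.038, -0.002], [0.038, 0.999, -0.002], [0.002, -0.003, -1.0]]
contact_force: [-0.4, 0.7, -1.6]
opening: 0.15
finger_force: 40.0
clock: 34.27
tool_pos: [0.3942, -0.1835, 0.1754]
orientation: [[-0.999, 0.048, -0.002], [0.048, 0.999, -0.001], [0.002, -0.001, -1.0]]
contact_force: [-0.9, 0.8, -1.7]
opening: 0.148
finger_force: 40.0
clock: 34.68
tool_pos: [0.3913, -0.359, 0.1752]
orientation: [[-0.998, 0.057, -0.002], [0.057, 0.998, -0.001], [0.001, -0.001, -1.0]]
contact_force: [0.4, 0.4, -2.3]
opening: 0.146
finger_force: 40.0
clock: 35.1
tool_pos: [0.392, -0.3537, 0.1764]
orientation: [[-0.999, 0.052, -0.0], [0.052, 0.999, 0.0], [0.0, 0.0, -1.0]]
contact_force: [-0.2, 0.0, -1.8]
opening: 0.146
finger_force: 40.0
```

```bash
python3 -m jog '[0,-0.001,-0.06,0,1,0,-0.001,-0.12,0,1,0,-0.001,-0.18,0,1,0,-0.001,-0.22,0,1,0,-0.001,-0.228,0,1]' 40
python3 -m jog '[0,0,-0.004,0,1,0,0,-0.006,0,1,0,0,-0.008,0,1,0,0,-0.009,0,1,0,0,-0.009,0,1]' 
python3 -m jog '[0.01,-0.0005,0,0,1,0.02,-0.001,0,0,1,0.03,-0.0015,0,0,1,0.04,-0.002,0,0,1,0.04,-0.002,0,0,1]'
```

```text
clock: 35.52
tool_pos: [0.3891, -0.3517, 0.0346]
orientation: [[-0.999, 0.052, -0.006], [0.052, 0.999, 0.007], [0.007, 0.007, -1.0]]
contact_force: [-0.5, 2.0, -3.2]
opening: 0.143
finger_force: 40.0
clock: 35.93
tool_pos: [0.3927, -0.3567, 0.0361]
orientation: [[-0.999, 0.053, 0.002], [0.053, 0.999, -0.002], [-0.002, -0.002, -1.0]]
contact_force: [-0.1, -0.3, -1.7]
opening: 0.144
finger_force: 40.0
clock: 36.35
tool_pos: [0.4171, -0.3573, 0.0347]
orientation: [[-0.999, 0.053, 0.001], [0.053, 0.999, -0.001], [-0.001, -0.001, -1.0]]
contact_force: [-0.8, -0.1, -2.4]
opening: 0.144
finger_force: 40.0
```

```bash
python3 -m jog '[0.008,0.0013,0,0,1,0.016,0.001,0,0,1,0.024,0.0006,0,0,1,0.032,0.0002,0,0,1,0.032,0.0002,0,0,1]' 40
python3 -m jog '[0.012,-0.0006,0,0,1,0.024,-0.0012,0,0,1,0.036,-0.0018,0,0,1,0.05,-0.0026,0,0,1,0.05,-0.0026,0,0,1]' 40
python3 -m jog '[0.006,-0.0003,0,0,1,0.011,-0.0006,0,0,1,0.015,-0.0008,0,0,1,0.018,-0.001,0,0,1,0.018,-0.001,0,0,1]' 40
python3 -m jog '[0.002,0,0,0,1,0.004,0,0,0,1,0.005,0,0,0,1,0.005,0,0,0,1]' 40
```

```text
clock: 36.77
tool_pos: [0.4359, -0.357, 0.0345]
orientation: [[-0.999, 0.053, 0.001], [0.053, 0.999, -0.0], [-0.001, -0.0, -1.0]]
contact_force: [-0.3, -0.8, -1.8]
opening: 0.146
finger_force: 40.0
clock: 37.18
tool_pos: [0.4667, -0.3588, 0.0348]
orientation: [[-0.999, 0.053, 0.001], [0.053, 0.999, -0.001], [-0.001, -0.001, -1.0]]
contact_force: [-0.4, 0.2, -2.4]
opening: 0.142
finger_force: 40.0
clock: 37.6
tool_pos: [0.476, -0.3591, 0.0344]
orientation: [[-0.999, 0.053, 0.0], [0.053, 0.999, -0.0], [-0.0, -0.0, -1.0]]
contact_force: [-0.3, 0.2, -2.2]
opening: 0.148
finger_force: 40.0
clock: 37.93
tool_pos: [0.4788, -0.3591, 0.0344]
orientation: [[-0.999, 0.053, 0.0], [0.053, 0.999, -0.0], [-0.0, -0.0, -1.0]]
contact_force: [-0.4, 0.4, -1.5]
opening: 0.145
finger_force: 40.0
```

```bash
python3 -m jog '[0.002,0,0,0,1,0.004,0,0,0,1,0.005,0,0,0,1,0.005,0,0,0,1]' 40
python3 -m jog '[0.002,0,0,0,1,0.004,0,0,0,1,0.005,0,0,0,1,0.005,0,0,0,1]' 40
```

```text
clock: 38.27
tool_pos: [0.481, -0.359, 0.0344]
orientation: [[-0.999, 0.053, -0.002], [0.053, 0.999, 0.0], [0.002, 0.0, -1.0]]
contact_force: [-5.6, 0.8, 1.1]
opening: 0.148
finger_force: 40.0
clock: 38.6
tool_pos: [0.4811, -0.3591, 0.0348]
orientation: [[-0.999, 0.053, -0.009], [0.053, 0.999, 0.001], [0.009, 0.001, -1.0]]
contact_force: [-16.4, 0.3, 9.2]
opening: 0.144
finger_force: 40.0
```

```bash
python3 -m jog '[-0.001,0,-0.003,0,1,-0.001,0,-0.003,0,1,-0.001,0,-0.003,0,0.65,-0.001,0,-0.003,0,0.65,-0.001,0,-0.003,0,0.65]' 40
python3 -m jog '[0,0,0,0,0.65,0,0,0,0,0.65,0,0,0.05,0,0.65,0,0,0.12,0,0.5,0,0,0.18,0,0.5]' 40
python3 -m jog '[-0.01,0.15,0.08,0,0.5,-0.02,0.3,0.08,0,0.5,-0.02,0.3,0.08,0,0.5,-0.02,0.3,0.08,0,0.5,-0.02,0.3,0.08,0,0.5]' 40
python3 -m jog '[0.07,0.3,0,0,0.3,0.07,0.3,0,0,0.3,0.07,0.3,0,0,0.3,0.07,0.3,0,0,0.3,0.07,0.3,0,0,0.3]' 40
python3 -m jog '[0.07,0.25,0,0,0.3,0.07,0.25,0,0,0.3,0.07,0.25,0,0,0.3,0.07,0.25,0,0,0.3,0.07,0.25,0,0,0.3]' 40
python3 -m jog '[0.01,0.19,-0.03,0,0.3,0.01,0.19,-0.03,0,0.3,0.01,0.19,-0.03,0,0.3,0.01,0.19,-0.03,0,0.3,0.01,0.19,-0.03,0,0.3]' 40
python3 -m jog '[0,0,0,0,0.3,0,0,0,0,0.3,0,0,0,0,0.3]'
```

```text
clock: 39.02
tool_pos: [0.4849, -0.3594, 0.0331]
orientation: [[-0.999, 0.054, 0.002], [0.054, 0.999, -0.001], [-0.002, -0.001, -1.0]]
contact_force: [0.2, 0.0, 0.6]
opening: 0.298
finger_force: 0.0
clock: 39.43
tool_pos: [0.4839, -0.3585, 0.1412]
orientation: [[-0.999, 0.053, -0.001], [0.053, 0.999, 0.001], [0.001, 0.001, -1.0]]
contact_force: [0.8, -1.8, 1.2]
opening: 0.439
finger_force: 0.0
clock: 39.85
tool_pos: [0.4721, -0.1758, 0.1898]
orientation: [[-0.999, 0.052, 0.002], [0.052, 0.999, 0.001], [-0.002, 0.001, -1.0]]
contact_force: [0.2, -0.1, 0.2]
opening: 0.5
finger_force: 0.0
clock: 40.27
tool_pos: [0.5147, 0.0051, 0.1889]
orientation: [[-0.999, 0.05, 0.001], [0.05, 0.999, 0.002], [-0.001, 0.002, -1.0]]
contact_force: [0.4, 0.5, 0.1]
opening: 0.696
finger_force: 0.0
clock: 40.68
tool_pos: [0.5569, 0.156, 0.1886]
orientation: [[-0.999, 0.048, 0.001], [0.048, 0.999, 0.002], [-0.001, 0.002, -1.0]]
contact_force: [-0.5, -0.4, -0.5]
opening: 0.7
finger_force: 0.0
clock: 41.1
tool_pos: [0.5616, 0.266, 0.1698]
orientation: [[-0.999, 0.051, -0.001], [0.051, 0.999, -0.001], [0.001, -0.001, -1.0]]
contact_force: [0.3, 0.3, -0.1]
opening: 0.701
finger_force: 0.0
clock: 41.35
tool_pos: [0.5625, 0.2638, 0.171]
orientation: [[-0.998, 0.055, 0.001], [0.055, 0.998, 0.0], [-0.001, 0.0, -1.0]]
contact_force: [0.3, 0.3, 0.0]
opening: 0.703
finger_force: 0.0
```

```bash
python3 -m jog '[-0.006,0.011,-0.05,0,0.3,-0.006,0.011,-0.1,0,0.3,-0.006,0.011,-0.14,0,0.3,-0.006,0.011,-0.17,0,0.3,-0.006,0.011,-0.182,0,0.3]' 20
python3 -m jog '[0,0,0,0,1,0,0,0,0,1,0,0,0,0,1,0,0,0,0,1,0,0,0,0,1]' 20
python3 -m jog '[0,0,0,0,1,0,0,0,0,1,0,0,0,0,1,0,0,0,0,1,0,0,0,0,1]' 20
```

```text
clock: 41.77
tool_pos: [0.5567, 0.2697, 0.0581]
orientation: [[-0.998, 0.055, -0.005], [0.055, 0.998, -0.002], [0.005, -0.002, -1.0]]
contact_force: [-1.3, -0.1, 0.0]
opening: 0.698
finger_force: 0.0
clock: 42.18
tool_pos: [0.5596, 0.2719, 0.0632]
orientation: [[-0.999, 0.054, 0.003], [0.054, 0.999, 0.001], [-0.003, 0.001, -1.0]]
contact_force: [-0.3, -0.3, -1.0]
opening: 0.407
finger_force: 0.0
clock: 42.6
tool_pos: [0.5587, 0.272, 0.062]
orientation: [[-0.999, 0.053, 0.0], [0.053, 0.999, 0.001], [-0.0, 0.001, -1.0]]
contact_force: [-1.3, 0.3, 2.9]
opening: 0.247
finger_force: 20.0
```

```bash
python3 -m jog '[-0.0117,-0.0203,0,0,1,-0.0208,-0.0413,0,0,1,-0.0273,-0.0633,0,0,1,-0.0308,-0.0842,0,0,1,-0.0308,-0.0842,0,0,1]' 20
python3 -m jog '[0,0,0,0,1,0,0,0,0,1,0,0,0,0,1]' 20
```

```text
clock: 43.02
tool_pos: [0.5384, 0.2204, 0.0618]
orientation: [[-0.999, 0.054, -0.003], [0.054, 0.999, 0.0], [0.003, -0.0, -1.0]]
contact_force: [-6.7, -1.2, 6.6]
opening: 0.247
finger_force: 20.0
clock: 43.27
tool_pos: [0.5385, 0.2206, 0.0618]
orientation: [[-0.999, 0.054, -0.004], [0.054, 0.999, -0.001], [0.004, -0.001, -1.0]]
contact_force: [-7.4, -1.6, 8.2]
opening: 0.247
finger_force: 20.0
```

```bash
python3 -m jog '[0,0,0,0,0.55,0,0,0,0,0.55,0,0,0,0,0.55,0,0,0,0,0.55,0,0,0,0,0.55]' 20
python3 -m jog '[0,0,0.08,0,0.5,0,0,0.2,0,0.4,0,0,0.3,0,0.2,0,0,0.3,0,0.2,0,0,0.3,0,0.2]' 20
python3 -m jog '[-0.1,0.2,0.05,0,0,-0.2,0.25,0.05,0,0,-0.2,0.25,0.05,0,0,-0.2,0.25,0.05,0,0,-0.2,0.25,0.05,0,0]' 20
python3 -m jog '[-0.12,0.25,0,0,0,-0.12,0.25,0,0,0,-0.12,0.25,0,0,0,-0.12,0.25,0,0,0,-0.12,0.25,0,0,0]' 20
python3 - <<'E'
from h import *
snap('top','top9')
crop('top9',160,225,110,135,3,'b'); crop('top9',375,240,155,135,3,'a')
a,b=[cv2.imread(f'pics/{q}.png') for q in 'ab'];cv2.imwrite('pics/c9.png',cv2.hconcat([b,a]))
E
```

```text
clock: 43.68
tool_pos: [0.5401, 0.221, 0.0611]
orientation: [[-0.999, 0.053, -0.0], [0.053, 0.999, -0.0], [0.0, -0.0, -1.0]]
contact_force: [0.4, 0.2, 0.1]
opening: 0.447
finger_force: 0.0
clock: 44.1
tool_pos: [0.543, 0.222, 0.2497]
orientation: [[-0.999, 0.053, 0.011], [0.053, 0.999, 0.003], [-0.011, 0.004, -1.0]]
contact_force: [1.1, 0.9, 0.7]
opening: 0.727
finger_force: 0.0
clock: 44.52
tool_pos: [0.418, 0.3731, 0.2717]
orientation: [[-0.999, 0.052, -0.0], [0.052, 0.999, 0.001], [0.0, 0.001, -1.0]]
contact_force: [0.4, 1.2, -0.9]
opening: 0.992
finger_force: 0.0
clock: 44.93
tool_pos: [0.3443, 0.526, 0.2702]
orientation: [[-0.999, 0.047, -0.002], [0.047, 0.999, 0.001], [0.002, 0.001, -1.0]]
contact_force: [-0.1, -1.1, -0.3]
opening: 0.999
finger_force: 0.0
```

View pics/c9.png

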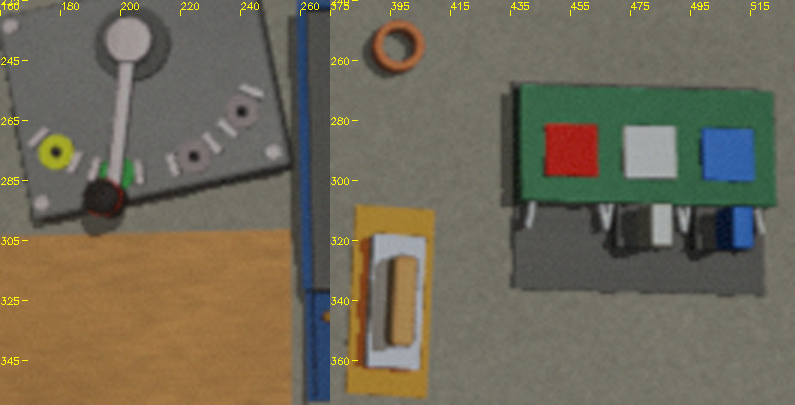

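Lever stands on green, both dies sit home side by side, and the scraper is on its rest. One numeric check before handing in.

```bash
python3 - <<'E'
from h import *
t=load("top9"); k=onz(t,(160+103/3,225+197/3),.094)[:2]; d=np.array([.6514,.2081])-k; print("lever",np.degrees(np.arctan2(d[1],d[0])),"want -6.5")
a=onz(t,(160+116/3,225+173/3),.051)[:2]; d=np.array([.6514,.2081])-a; print("arm pick",np.degrees(np.arctan2(d[1],d[0])))
T=lambda u,v,z:onz(t,(375+(u-330)/3,240+v/3),z)[:2]
print(np.mean([T(*p,.003) for p in [(356,205),(435,210),(427,398),(348,390)]],0),np.mean([T(*p,.027) for p in [(371,234),(425,238),(420,370),(366,364)]],0))
print("fins rear-top mid W,B",T(661,247,.067),T(741,249,.067))
E
```

```text
lever -4.194468495672253 want -6.5
arm pick -5.111602212155527
[ 0.4352587  -0.18583425] [ 0.43433436 -0.18549196]
fins rear-top mid W,B [ 0.46519024 -0.35945276] [ 0.46249022 -0.41300485]
```

```bash
python3 -c "
from workcell import robot
print(robot.close_job())"
```

```text
the job is handed in; nothing more can be done
None
```

The changeover is done and handed in at about 45 s. The lever went to yellow first, then all 5 slugs went into the tray. The scraper is back on its rest, and the blue and white dies (there was no red one) were pushed to the back wall of their bays. The lever now stands in green, about 2–4 mm off centre by the camera, inside the 7 mm limit.

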